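# Stand leaning sample bottles in the divided bottle crate

## Task

Two slim amber bottles lean in the deep white bin. Stand each one upright in the divided crate, the blue-capped bottle in the cell with the blue insert and the red-capped bottle in the one with the red insert: lower each gently until it rests on the floor of its insert, whose height you must feel for, before letting go, without dropping or ramming it. Leave the two jars in the crate, the beaker and the red rubber bulb where they are.

Things in the scene. Friction and masses are not known exactly. Their poses are not given: they have to be found in the camera images.
- bottle_blue_mid (a point): centre (half-way up, on the axis) of the loose blue-capped amber bottle: 34 mm diameter, 185 mm long, blue cap (32 mm diameter) the top 25 mm, 0.17 to 0.34 kg. z runs from foot to cap. It starts in one lane of the bin leaning 32 degrees, cap towards the robot, foot in the far lower corner, side on the near rim; its upper 60 mm stand out past the rim
- bottle_red_mid (a point): centre (half-way up, on the axis) of the loose red-capped amber bottle: 34 mm diameter, 185 mm long, red cap (32 mm diameter) the top 25 mm, 0.17 to 0.34 kg. z runs from foot to cap. It starts in one lane of the bin leaning 32 degrees, cap towards the robot, foot in the far lower corner, side on the near rim; its upper 60 mm stand out past the rim
- insert_blue_mouth (a point): centre of the square mouth of the fixed blue plastic insert, level with its top edge, 88 mm above the bench; z up. A sleeve, inside 42 x 42, outside 55 x 55 mm, square to the crate, in one of its cells. Its white sprung floor plate is at an unknown height, 36 to 76 mm below this mouth, not reported, different in each insert; pressed, it gives 4 N per mm to a hard stop at 3 mm
- insert_red_mouth (a point): centre of the square mouth of the fixed red plastic insert, level with its top edge, 88 mm above the bench; z up. A sleeve, inside 42 x 42, outside 55 x 55 mm, square to the crate, in one of its cells. Its white sprung floor plate is at an unknown height, 36 to 76 mm below this mouth, not reported, different in each insert; pressed, it gives 4 N per mm to a hard stop at 3 mm
- bin: fixed white deep bin, origin at the centre of its underside, z up; outside 104 (x) x 200 (y) x 111 (z) mm, walls 5 mm, floor 6 mm thick, open at the top; a middle wall across it parts it into two lanes centred at y = +49 and -49 mm, one bottle in each, leaning towards -x of the bin
- crate: fixed grey crate, origin at the centre of its underside, z up; outside 130 x 130 x 85 mm, a black grip standing out 12 mm on each y side, walls and floor 6 mm, two dividers making 2 x 2 square cells of 56 mm whose centres lie at x, y = +-31 mm; two cells hold the inserts, the other two a jar each
- jar_a_mid (a point): centre of a loose clear jar with a white cap, 44 mm diameter, 100 mm tall, standing in a crate cell; leave it
- jar_b_mid (a point): centre of a loose clear jar with a black cap, 44 mm diameter, 100 mm tall, standing in a crate cell; leave it
- beaker_mid (a point): centre of a loose empty glass beaker, 76 mm diameter, 95 mm tall, standing on the bench; leave it
- bulb_mid (a point): a point 35 mm up the axis of a loose red rubber pipette bulb, 52 mm diameter, 75 mm tall, standing on the bench, spout up; leave it
Mind the look-alikes: they are no part of the job. Leave any turquoise look-alike of the part that bears bottle_blue_mid alone.

How it is judged:
At the end, for the whole second after the job is handed in: Each bottle stands at rest (under 0.02 m/s) in the insert of its cap's colour: axis within 10 mm of the insert's centre, within 0.06 rad of upright, foot at least 28 mm below the insert's mouth. Both jars, the beaker and the bulb are within 30 mm of where they started (horizontal distance between bottle_blue_mid and insert_blue_mouth below 0.01 m and z of bottle_blue_mid in the frame of insert_blue_mouth below 0.0645 m and angle between each of bottle_blue_mid, bottle_red_mid's own z axis and vertical below 0.06 rad and linear speed of each of bottle_blue, bottle_red below 0.02 m/s and horizontal distance between bottle_red_mid and insert_red_mouth below 0.01 m and z of bottle_red_mid in the frame of insert_red_mouth below 0.0645 m and distance of each of jar_a_mid, jar_b_mid, beaker_mid, bulb_mid from where it was at the start of the episode below 0.03 m); the robot touches nothing.
It fails at once if the blue-capped bottle is dropped inside a cell (moves faster than 0.35 m/s with its foot below the mouth of its insert) (horizontal distance between bottle_blue_mid and insert_blue_mouth below 0.03 m and z of bottle_blue_mid in the frame of insert_blue_mouth below 0.088 m and linear speed of bottle_blue above 0.35 m/s).
It fails at once if the blue-capped bottle is rammed into its insert (more than 35 N) (contact force between bottle_blue and insert_blue above 35 N).
It fails at once if the red-capped bottle is dropped inside a cell (moves faster than 0.35 m/s with its foot below the mouth of its insert) (horizontal distance between bottle_red_mid and insert_red_mouth below 0.03 m and z of bottle_red_mid in the frame of insert_red_mouth below 0.088 m and linear speed of bottle_red above 0.35 m/s).
It fails at once if the red-capped bottle is rammed into its insert (more than 35 N) (contact force between bottle_red and insert_red above 35 N).
It fails at once if a jar, the beaker or the bulb is shoved or tipped over (distance of any of jar_a_mid, jar_b_mid, beaker_mid, bulb_mid from where it was at the start of the episode above 0.03 m or angle between any of jar_a_mid, jar_b_mid, beaker_mid, bulb_mid's own z axis and vertical above 0.5 rad).
It also fails if it takes over 67 s, if anything falls off the work surface, if the arm or the gripper's body presses on something with over 40 N, if the wrist force passes 120 N, or if a joint passes its speed limit or range.

## Robot

A 6-joint arm with a two-finger parallel gripper is mounted at the origin on the work surface. World frame = base frame: x ahead of the robot, y to its left, z up, the work surface at z = 0. Lengths are in m, angles in rad, forces in N, time in s.
With the tool pointing down it reaches from about 0.25 to 0.775 m from the base axis. Payload 8.9 kg.
Tool frame: the origin (TCP) lies at the very end of the fingers, on their centre line; the grasp point (between the pads) lies arm.pinch_z behind it (arm.pinch_z is the distance from the TCP to the grasp point, in m); x points along the fingers, y is the direction in which the jaws open and shut, and the axes are right-handed (so a half turn about x gives the same grasp; the last joint's range is limited). The gripper opens to 85 mm and grips with 20 to 120 N. Pads are 22 mm wide; open, the fingers measure 114 mm over their backs; the gripper's body (76 mm by 85 mm) begins 54 mm behind the grasp point. The pads swing forward as they close: fully open they stand 13 mm farther back than shut.
Start: joints at [-1.291, 0.291, -0.153, 1.127, 0, 1.431], TCP at [0.214, -0.48, 0.231] pointing down, gripper open.
Joint ranges: [-2.52, 2.52], [-0.91, 1.74], [-1.3, 1.37], [-1.96, 2.02], [-1.52, 1.47], [-3.14, 3.14]. Speed limits (rad/s): [2.22, 2.22, 2.79, 3.14, 3.14, 3.14].

## Interface

Orientations are given as a unit quaternion [w, x, y, z].
In Python, from station import sensors, get_image, arm, masks_of, place_of gives the robot as it stands.
- The arm moves only by the tool play_rows, never from a script. Its argument "targets" is text: rows parted by semicolons, each of 6 numbers parted by spaces: the shift along the tool's x, y, z in units of 40 mm (1.0 is 40 mm), then the turn, a rotation vector about the tool's x, y, z in units of 8 degrees (1.0 is 8 degrees). A call has 1 to 20 rows; each row is the pose to reach, as a shift and turn from the pose commanded when the call began, along the tool's axes at that moment; what a row does not reach only later rows make up. A row lasts 1/8 s, in which the tool goes at most 62.5 mm and 10.7 degrees, less where a joint would pass 70% of its speed; a pose out of reach is approached as far as the arm can. A call with a gripper value outside its range is refused whole. "jaw" is the gripper's target within -1 to 1 (fully open at 1, half-way at 0, shut at -1), set as the call begins (left out, the last holds). The fingers move at their own pace and stop on an object; "newtons" is the grip in N (left out, the last holds). Time passes only in rows, so rows that repeat a pose let the fingers close. It gives the time, the measured TCP pose, the force and the opening at its end, in the units of the state.
- sensors.read_state(): the state, without advancing time (a new reading comes with each control period).
- get_image(name): name is "scene" or "side" or "wrist"; returns a dict with "frame" (384x512x3 uint8, blue, green, red), "K" (3x3 intrinsics, pixels), "extrinsics" (4x4, takes a point from world to camera coordinates). Camera axes: x right, y down, z forward; pixel columns grow to the right and rows downward; lengths in m; the calibration is good to about 2 mm. A picture is of the moment at which its call begins. There is no depth.
- arm.finish_job(): hands the job in, once; it reports no verdict.
Trained networks look in a picture, given as the dict that the camera call returned (one of the last four; its "shot" number tells which), for a name from the list of things; names that differ only in an ending like _2 or _b are one class to them, and where a whole thing is asked for, a point or a joint stands for the part that bears it (a point fixed in the world has none). Each returns a list of dicts, best first, with "score" (0 to 1); they miss things now and then, are a little off and sometimes report something else, mostly with a low value. They report only what shows in the picture. A call takes as long as a camera call. They do not tell look-alikes from the thing itself.
- masks_of(name, picture): "mask" (384x512 bool, what is visible of it) and "uv" ([column, row] in pixels, amid what is visible of it).
- place_of(name, picture): "uv" ([column, row] in pixels: a listed point, or the origin of a listed thing).
The state is a dict: "time_s": time; "joints": joint angles; "qd": joint speeds; "joint_torque": joint torques, N m; "position": TCP position; "eef_rot": TCP orientation; "force": force on the tool from outside, world axes, zero at the start; "moment": the same for the moment, N m; "opening": opening from 0.0 (shut) to 1.0 (fully open).
Only numpy, scipy, OpenCV 4.12 (cv2) and the standard library are available. Lean on these libraries where they do the work, as an engineer would, in place of code of your own. Each camera call takes 0.05 s, during which the arm holds its last target.

## Working session

There is one attempt and no reset: what is moved stays moved. The work goes in short steps, Python scripts to look and compute and a tool call to move; the robot and the scene stay as the last step left them, time stands still between calls to the robot, and variables do not carry over. Pictures are saved under pics/ and viewed, and the job is handed in when it is done.

Besides the shell and the picture viewer there is one more tool, called after "Request:" as a command line: name --argument value ..., lists and objects as JSON in quotes. play_rows: Moves the arm, as the interface text tells. Its arguments: {"type":"object","properties":{"targets":{"type":"string"},"jaw":{"type":"number"},"newtons":{"type":"number"}},"required":["targets"]}

```bash
ls; mkdir -p pics
python3 - <<'E'
from station import sensors,get_image,arm,masks_of,place_of
import cv2,json,numpy as np
s=sensors.read_state();print(s); print(arm.pinch_z, [a for a in dir(arm) if a[0]!='_'])
for n in ["scene","side","wrist"]:
    p=get_image(n);cv2.imwrite(f"pics/{n}0.png",p["frame"]);print(n,p["K"].tolist() if hasattr(p["K"],'tolist') else p["K"],np.array(p["extrinsics"]).round(4).tolist())
    for t in ["bottle_blue_mid","bottle_red_mid","insert_blue_mouth","insert_red_mouth","bin","crate","jar_a_mid","jar_b_mid","beaker_mid","bulb_mid"]:
        print(t,[(np.round(d["uv"],1).tolist(),round(d["score"],2)) for d in place_of(t,p)])
E
```

```text
pics
{'time_s': 0.0, 'joints': array([-1.29128380e+00,  2.91269022e-01, -1.54102900e-01,  1.12669368e+00,
       -6.95300506e-06,  1.43150108e+00]), 'qd': array([-0.00015844,  0.00082456,  0.00028622,  0.00030171, -0.00125834,
        0.00048782]), 'joint_torque': array([ 8.76110298e-04, -5.37143219e+01,  3.31368220e+01,  1.59956748e-02,
       -1.27027292e-04, -4.96922814e-05]), 'position': array([ 0.21338843, -0.47921442,  0.23074689]), 'eef_rot': array([-0.14654361, -0.69162601, -0.14743858,  0.69169379]), 'force': array([ 0.27952289, -0.13667709,  0.40466535]), 'moment': array([0.010528  , 0.02207128, 0.03043063]), 'opening': 0.9985121728191795}
0.0187 ['Unreachable', 'finish_job', 'pinch_z']
scene [[352.70750507917114, 0.0, 261.59699094164523], [0.0, 352.70750507917114, 194.9872219981198], [0.0, 0.0, 1.0]] [[0.6963, 0.7176, -0.0182, -0.3636], [0.5475, -0.5473, -0.6331, -0.334], [-0.4642, 0.4308, -0.7739, 1.2406], [0.0, 0.0, 0.0, 1.0]]
bottle_blue_mid [([204.4, 321.4], 0.97), ([237.7, 183.1], 0.63), ([298.0, 274.9], 0.63), ([125.5, 257.9], 0.56), ([325.2, 141.2], 0.23)]
bottle_re
[... 783 characters left out ...]
[287.1, 164.3], 0.91)]
insert_blue_mouth [([245.4, 292.2], 0.65)]
insert_red_mouth [([239.1, 268.8], 0.87)]
bin [([280.6, 197.4], 0.86)]
crate [([259.6, 308.5], 0.58)]
jar_a_mid [([277.5, 296.7], 0.57)]
jar_b_mid [([268.6, 277.1], 0.78)]
beaker_mid [([198.2, 222.4], 0.64)]
bulb_mid [([329.5, 230.6], 0.71)]
wrist [[339.2540177298789, 0.0, 261.27242802551433], [0.0, 339.2540177298789, 195.2997607574225], [0.0, 0.0, 1.0]] [[0.4068, -0.9135, 0.0001, -0.5261], [-0.8721, -0.3883, 0.2977, -0.0383], [-0.272, -0.1212, -0.9546, 0.3804], [0.0, 0.0, 0.0, 1.0]]
bottle_blue_mid []
bottle_red_mid []
insert_blue_mouth []
insert_red_mouth []
bin []
crate []
jar_a_mid []
jar_b_mid []
beaker_mid []
bulb_mid []
```

Run:
```python
import cv2
for n in ["scene","side"]:
    f=cv2.imread(f"pics/{n}0.png"); cv2.imwrite(f"pics/{n}0b.png",cv2.resize(f,(800,600),interpolation=cv2.INTER_CUBIC))
```

```text
(no output)
```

View pics/scene0b.png

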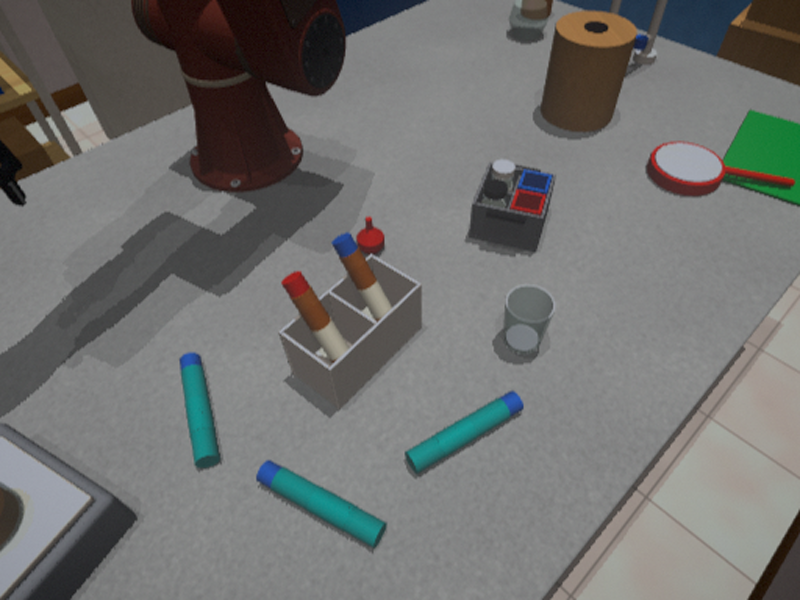

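View pics/side0b.png

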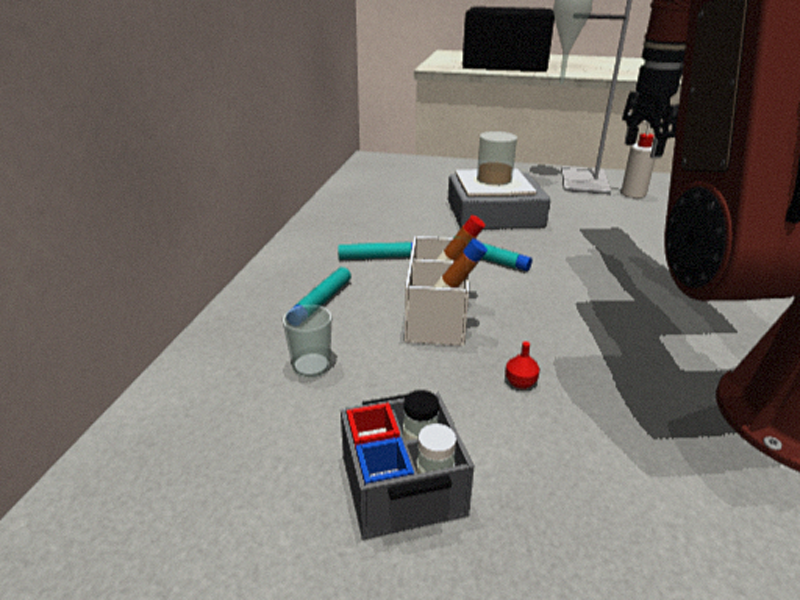

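```bash
cat > h.py <<'E'
import numpy as np,cv2
from scipy.optimize import least_squares
C={"scene":(np.array([[352.7075,0,261.597],[0,352.7075,194.98722],[0,0,1]]),None),}
def proj(p,K,E):
    p=np.atleast_2d(p); c=p@E[:3,:3].T+E[:3,3]; q=c@K.T; return q[:,:2]/q[:,2:]
def ray(uv,K,E):
    d=np.linalg.solve(K,np.array([uv[0],uv[1],1.])); R=E[:3,:3]; return -R.T@E[:3,3], R.T@d
def onz(uv,K,E,z):
    o,d=ray(uv,K,E); return o+d*(z-o[2])/d[2]
def tri(obs):
    A=[];b=[]
    for uv,K,E in obs:
        o,d=ray(uv,K,E); d=d/np.linalg.norm(d); P=np.eye(3)-np.outer(d,d); A.append(P);b.append(P@o)
    x=np.linalg.lstsq(np.vstack(A),np.hstack(b),rcond=None)[0]
    return x,[np.linalg.norm(proj(x,K,E)[0]-uv) for uv,K,E in obs]
E
python3 - <<'E'
from station import get_image,masks_of
import numpy as np,cv2,pickle
D={}
for n in ["scene","side"]:
    p=get_image(n);D[n]={k:np.array(p[k]) for k in("frame","K","extrinsics")}
    for t in ["bottle_blue_mid","bottle_red_mid","insert_blue_mouth","insert_red_mouth"]:
        pass
pickle.dump(D,open("d0.pkl","wb"))
for n in D:
    f=D[n]["frame"];h=cv2.cvtColor(f,cv2.COLOR_BGR2HSV)
    for c,m in [("blue",cv2.inRange(h,(105,120,60),(125,255,255))),("red",cv2.inRange(h,(0,190,90),(5,255,255))|cv2.inRange(h,(174,190,90),(180,255,255)))]:
        k,l,s,ce=cv2.connectedComponentsWithStats(m)
        for i in range(1,k):
            if s[i,4]>15: print(n,c,s[i].tolist(),ce[i].round(1))
a=D["scene"]["frame"][85:265,170:370]; cv2.imwrite("pics/c1.png",cv2.resize(a,(800,720)[0:1]+(720,) if 0 else (666,600),interpolation=cv2.INTER_CUBIC))
a=D["side"]["frame"][240:350,210:310]; cv2.imwrite("pics/c2.png",cv2.resize(a,(545,600),interpolation=cv2.INTER_CUBIC))
a=D["side"]["frame"][130:230,250:350]; cv2.imwrite("pics/c3.png",cv2.resize(a,(600,600),interpolation=cv2.INTER_CUBIC))
a=D["scene"]["frame"][95:165,295:365]; cv2.imwrite("pics/c4.png",cv2.resize(a,(560,560),interpolation=cv2.INTER_CUBIC))
E
```

```text
scene blue [363, 0, 28, 7, 107] [379.6   2.3]
scene blue [397, 0, 23, 19, 273] [408.2   6.9]
scene blue [422, 0, 59, 35, 1120] [447.1  13.4]
scene blue [406, 22, 9, 10, 56] [409.9  26.3]
scene blue [331, 108, 22, 16, 232] [342.  115.6]
scene blue [212, 149, 17, 15, 154] [220.3 156.1]
scene blue [115, 226, 14, 10, 90] [121.  229.9]
scene blue [321, 251, 14, 15, 121] [328. 257.]
scene blue [164, 295, 16, 17, 152] [170.8 302.2]
scene red [417, 98, 6, 12, 19] [418.7 103.3]
scene red [441, 106, 67, 12, 150] [480.2 112.7]
scene red [344, 125, 5, 12, 21] [346.1 130.4]
scene red [230, 147, 14, 10, 99] [236.6 152. ]
scene red [181, 174, 14, 14, 77] [188.9 179.6]
side blue [297, 153, 15, 14, 137] [303.6 159.7]
side blue [330, 163, 10, 10, 74] [334.7 167.5]
side blue [188, 195, 6, 6, 18] [190.1 197.2]
side blue [228, 280, 37, 30, 719] [244.7 293.9]
side red [410, 86, 8, 8, 46] [413.8  89.4]
side red [297, 138, 13, 13, 100] [302.6 143.6]
side red [324, 219, 21, 28, 324] [334.5 235.4]
side red [222, 258, 34, 27, 512] [237.4 270. ]
```

View pics/c1.png

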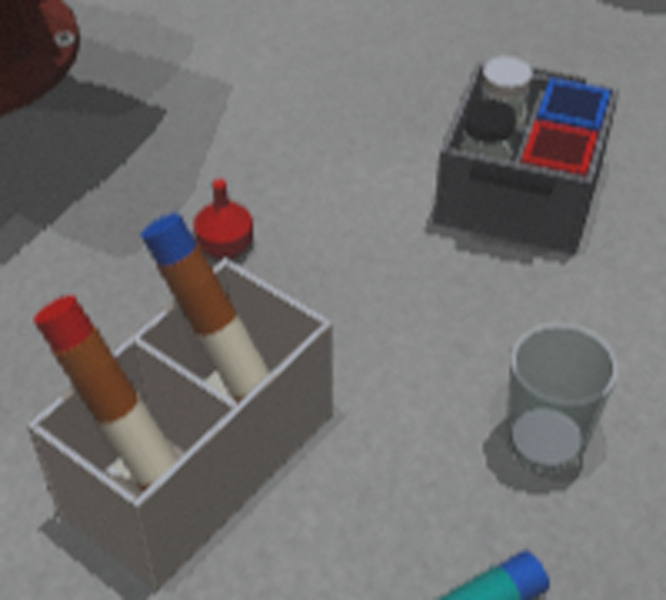

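View pics/c2.png

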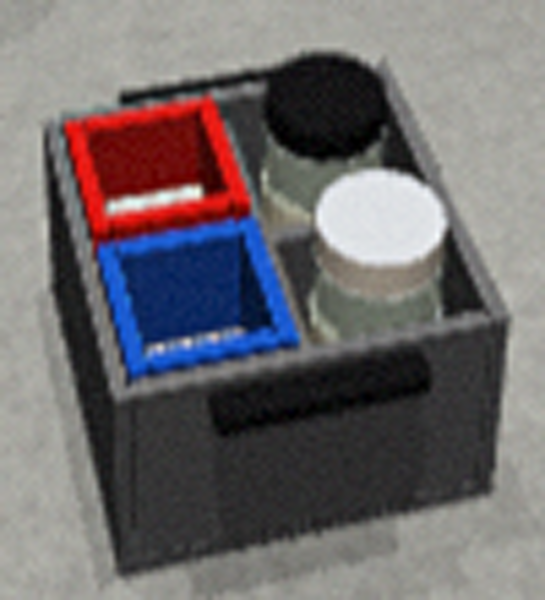

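View pics/c3.png

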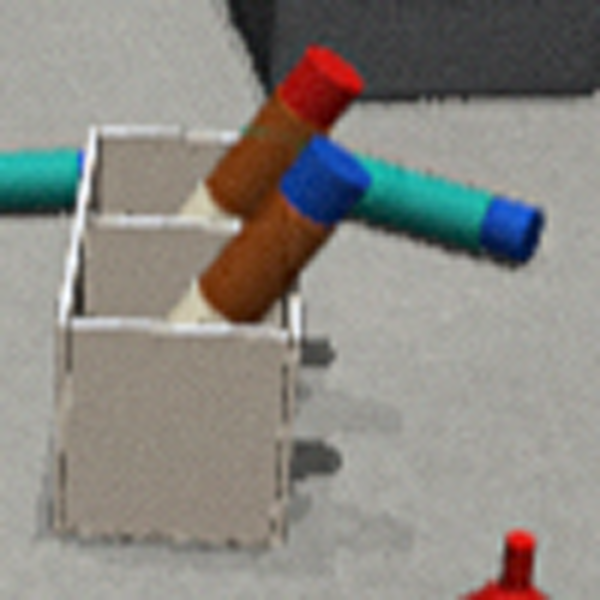

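View pics/c4.png

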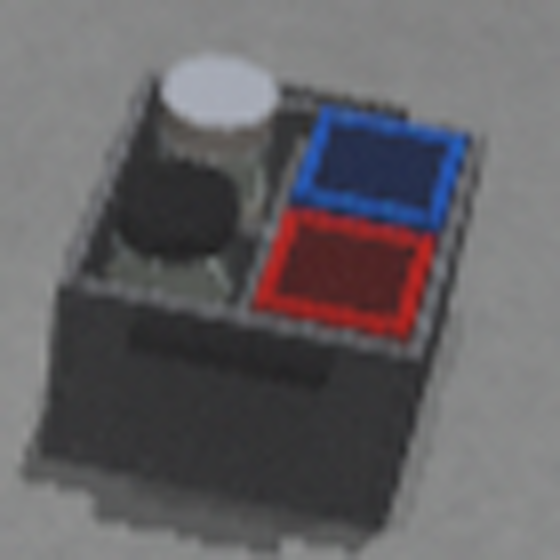

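```bash
cat > fit.py <<'E'
from h import *
import pickle
D=pickle.load(open("d0.pkl","rb"))
KE={n:(D[n]["K"],D[n]["extrinsics"]) for n in D}
def px(p,s,off): return (np.array(p,float)+.5)/s-.5+np.array(off)
def fit(obs,x0,zfree=False):
    # obs: list (cam, local pts xyz, px)
    def P(x,l):
        c,s=np.cos(x[2]),np.sin(x[2]); l=np.array(l,float); return np.array([x[0]+c*l[0]-s*l[1],x[1]+s*l[0]+c*l[1],l[2]])
    f=lambda x: np.hstack([proj(P(x,l),*KE[n])[0]-q for n,l,q in obs])
    r=least_squares(f,x0,loss='soft_l1'); return r.x,f(r.x).reshape(-1,2).round(1)
s1=lambda p:px(p,3.333,(170,85)); s3=lambda p:px(p,6,(250,130)); s4=lambda p:px(p,8,(295,95)); s2=lambda p:px(p,5.45,(210,240))
X,Y,Z=.052,.1,.111
bin_=[("scene",(-X,Y,Z),s1((226,260))),("scene",(X,Y,Z),s1((330,322))),("scene",(X,-Y,Z),s1((140,500))),("scene",(-X,-Y,Z),s1((32,427))),("scene",(X,-Y,0),s1((155,592))),
("side",(-X,Y,Z),s3((300,330))),("side",(X,Y,Z),s3((65,325))),("side",(X,-Y,Z),s3((95,130))),("side",(X,Y,0),s3((60,540))),("side",(-X,Y,0),s3((283,545)))]
b,r=fit(bin_,[.45,-.1,0]); print("bin",b,r.tolist())
h=.065; z=.085
cr=[("scene",(-h,-h,z),s4((58,285))),("scene",(h,-h,z),s4((415,352))),("scene",(h,h,z),s4((485,140))),("scene",(-h,h,z),s4((150,75))),
("side",(h,-h,z),s2((45,122))),("side",(h,h,z),s2((120,395))),("side",(-h,h,z),s2((508,318))),("side",(-h,-h,z),s2((385,60))),("side",(h,h,0),s2((120,572))),("side",(-h,h,0),s2((490,490)))]
# insert corners
def ins(c,S4,S2):
    q=.0275;o=[]
    L=[(-q,q),(q,q),(q,-q),(-q,-q)]
    for l,a in zip(L,S4): o.append(("scene",(c[0]+l[0],c[1]+l[1],.088),s4(a)))
    L=[(q,-q),(-q,-q),(-q,q),(q,q)]
    for l,a in zip(L,S2): o.append(("side",(c[0]+l[0],c[1]+l[1],.088),s2(a)))
    return o
bl=ins((.031,.031),[(318,105),(470,135),(440,225),(292,195)],[(98,245),(260,218),(300,345),(128,375)])
rd=ins((.031,-.031),[(288,208),(438,235),(408,340),(252,303)],[(65,122),(215,97),(250,215),(98,242)])
for nm,o in (("crate",cr),("inserts",bl+rd),("all",cr+bl+rd)):
    c,r=fit(o,[.45,.15,0]); print(nm,c,r.tolist())
R=np.array([[np.cos(c[2]),-np.sin(c[2])],[np.sin(c[2]),np.cos(c[2])]])
print("blue mouth",c[:2]+R@[.031,.031],"red",c[:2]+R@[.031,-.031])
for nm,a,bb in (("bluecap",(220.3,156.1),(303.6,159.7)),("redcap",(188.9,179.6),(302.6,143.6))):
    print(nm,tri([(np.array(a),*KE["scene"]),(np.array(bb),*KE["side"])]))
cb,sb=np.cos(b[2]),np.sin(b[2]);th=np.radians(32)
for nm,ly in (("blue",.049),("red",-.049)):
    # side line: axis from foot to cap dir (-sin32,0,cos32)?? 
    pass
E
python3 fit.py
```

```text
bin [ 0.57574316 -0.16675941  0.12117761] [[-0.6, -1.0], [0.8, -0.5], [-0.6, 1.9], [-1.6, -0.6], [1.0, -0.2], [0.7, 0.9], [-1.0, -0.4], [-0.8, -0.6], [-0.7, -0.8], [0.6, 0.6]]
crate [0.55649614 0.24156982 0.46302248] [[-0.3, -0.2], [1.0, 1.1], [0.4, -0.5], [-0.5, -0.6], [-0.2, -1.2], [-1.2, 0.2], [0.6, -0.4], [0.3, -0.4], [0.1, 0.4], [0.5, 0.2]]
inserts [0.55534217 0.24419698 0.45535868] [[0.8, -0.2], [0.3, -0.3], [0.5, -0.2], [0.0, -0.3], [-0.1, 0.4], [-0.3, 0.0], [0.3, -0.5], [0.3, 0.1], [-0.0, -0.4], [0.2, 0.1], [0.2, -0.8], [0.1, -0.4], [0.2, 0.0], [0.2, 0.1], [0.6, -2.1], [-0.8, -1.9]]
all [0.55590105 0.24293501 0.46432145] [[-0.1, -0.5], [1.2, 0.8], [0.5, -0.8], [-0.4, -0.9], [-0.2, -0.7], [-1.0, 0.9], [0.9, 0.2], [0.4, 0.0], [0.2, 1.1], [0.7, 0.8], [0.5, 0.1], [0.0, -0.2], [0.4, 0.0], [-0.1, -0.0], [-0.1, 0.0], [-0.4, -0.5], [0.4, -1.2], [0.5, -0.4], [-0.1, -0.2], [0.2, 0.3], [0.3, -0.6], [0.1, -0.0], [-0.1, -0.2], [-0.2, -0.3], [0.4, -2.6], [-0.9, -2.2]]
blue mouth [0.56973665 0.28453521] red [0.59750125 0.22909942]
bluecap (array([ 0.51150505, -0.11982051,  0.16187469]), [np.float64(0.16701396643587557), np.float64(0.15164415907066647)])
redcap (array([ 0.52279289, -0.21767029,  0.164702  ]), [np.float64(0.7148136437021162), np.float64(0.5592794324184206)])
```

```bash
cat > g.py <<'E'
import numpy as np
from scipy.spatial.transform import Rotation as Ro
from station import sensors
def pose():
    s=sensors.read_state(); q=s["eef_rot"]; return s["position"],Ro.from_quat([q[1],q[2],q[3],q[0]]),s
def row(p,R):
    p0,R0,s=pose()
    d=R0.inv().apply(np.array(p)-p0)/.04; r=(R0.inv()*R).as_rotvec(degrees=True)/8
    return np.hstack([d,r]).round(3)
def mk(x,y):
    x=np.array(x,float);x/=np.linalg.norm(x);y=np.array(y,float);y-=x*(x@y);y/=np.linalg.norm(y)
    return Ro.from_matrix(np.c_[x,y,np.cross(x,y)])
def tcp(g,R): return np.array(g)+.0187*R.apply([1,0,0])
E
python3 - <<'E'
from g import *
p,R,s=pose(); M=R.as_matrix(); print(M.round(3), "y yaw",np.arctan2(M[1,1],M[0,1]))
yaw=.121; u=np.array([np.cos(yaw),np.sin(yaw),0]);v=np.array([-np.sin(yaw),np.cos(yaw),0]);z=np.array([0,0,1.])
c=np.array([.5757,-.1668+.004,0]); th=np.radians(32); d=-np.sin(th)*u+np.cos(th)*z
for nm,ly in (("blue",.049),("red",-.049)):
    foot=c+.0326*u+ly*v+.015*z
    g=foot+.143*d
    for sg in (1,-1):
        Rt=mk(-d,sg*v); t=tcp(g,Rt); pre=t+.1*d
        print(nm,sg,"grasp",g.round(4),"tcp",t.round(4),"pre",pre.round(4),"row",row(pre,Rt))
E
```

```text
[[-0.     0.407 -0.914]
 [ 0.    -0.914 -0.407]
 [-1.    -0.    -0.   ]] y yaw -1.1519623946865483
blue 1 grasp [ 0.5269 -0.1194  0.1363] tcp [ 0.5368 -0.1182  0.1204] pre [ 0.4842 -0.1246  0.2052] row [  0.652  -5.357  -9.791 -19.641  -0.845   5.632]
blue -1 grasp [ 0.5269 -0.1194  0.1363] tcp [ 0.5368 -0.1182  0.1204] pre [ 0.4842 -0.1246  0.2052] row [ 0.652 -5.357 -9.791  2.077  3.97   0.596]
red 1 grasp [ 0.5388 -0.2167  0.1363] tcp [ 0.5486 -0.2155  0.1204] pre [ 0.496  -0.2219  0.2052] row [  0.652  -3.015  -9.072 -19.641  -0.845   5.632]
red -1 grasp [ 0.5388 -0.2167  0.1363] tcp [ 0.5486 -0.2155  0.1204] pre [ 0.496  -0.2219  0.2052] row [ 0.652 -3.015 -9.072  2.077  3.97   0.596]
```

Request:
play_rows --targets "0.3 -2.5 -4.9 -9.8 -0.4 2.8;0.3 -5.357 -9.791 -19.641 -0.845 5.632;0.3 -5.357 -9.791 -19.641 -0.845 5.632;0.3 -5.357 -9.791 -19.641 -0.845 5.632;0.3 -5.357 -9.791 -19.641 -0.845 5.632;0.3 -5.357 -9.791 -19.641 -0.845 5.632;0.3 -5.357 -9.791 -19.641 -0.845 5.632;0.3 -5.357 -9.791 -19.641 -0.845 5.632;0.3 -5.357 -9.791 -19.641 -0.845 5.632;0.3 -5.357 -9.791 -19.641 -0.845 5.632;0.3 -5.357 -9.791 -19.641 -0.845 5.632;0.652 -5.357 -9.791 -19.641 -0.845 5.632;0.652 -5.357 -9.791 -19.641 -0.845 5.632;0.652 -5.357 -9.791 -19.641 -0.845 5.632;0.652 -5.357 -9.791 -19.641 -0.845 5.632;0.652 -5.357 -9.791 -19.641 -0.845 5.632;0.652 -5.357 -9.791 -19.641 -0.845 5.632;0.652 -5.357 -9.791 -19.641 -0.845 5.632;0.652 -5.357 -9.791 -19.641 -0.845 5.632" --jaw 0.5 --newtons 30

```text
time_s: 4.12
position: [0.4841, -0.1244, 0.2053]
eef_rot: [0.873, -0.029, 0.484, 0.053]
force: [0.5, -0.5, -0.2]
opening: 0.748
```

Run:
```python
from station import *
from station import get_image,sensors
import cv2,numpy as np,pickle
s=sensors.read_state();print(s["time_s"],s["joints"].round(3),s["position"],s["force"],s["opening"])
D={}
for n in ("wrist","scene","side"):
    p=get_image(n); D[n]={k:np.array(p[k]) for k in("frame","K","extrinsics")}
pickle.dump(D,open("d1.pkl","wb"))
f=np.hstack([D["wrist"]["frame"],D["scene"]["frame"]]);cv2.imwrite("pics/w1.png",cv2.resize(f,(800,300)))
cv2.imwrite("pics/w1b.png",cv2.resize(D["wrist"]["frame"],(800,600)))
```

```text
4.125 [-0.646 -0.069 -0.815  0.402  0.376 -0.685] [ 0.4841485  -0.12435487  0.20528159] [ 0.53011493 -0.50916588 -0.1733686 ] 0.7481084602859186
```

View pics/w1b.png

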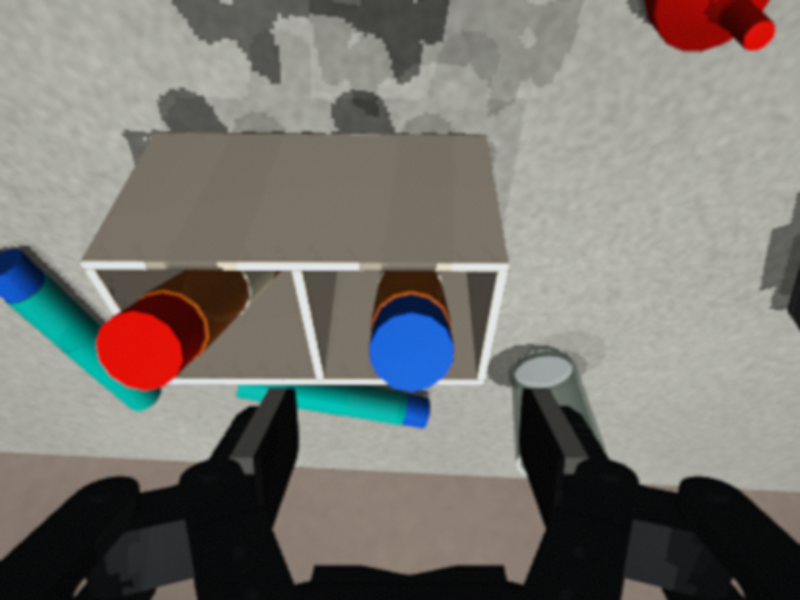

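View pics/w1.png

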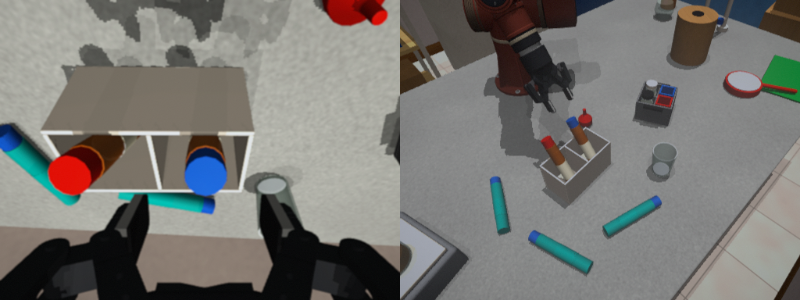

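```bash
cat > f2.py <<'E'
import fit
from fit import *
D1=pickle.load(open("d1.pkl","rb")); W=(D1["wrist"]["K"],D1["wrist"]["extrinsics"]); fit.KE["wrist"]=W
w=lambda p:px(p,1.5625,(0,0))
o=[("wrist",(-X,-Y,Z),w((83,263))),("wrist",(-X,Y,Z),w((508,263))),("wrist",(X,Y,Z),w((485,384))),("wrist",(-X,Y,0),w((488,135)))]
print("binW",fit.fit(o,[.57,-.16,.12])); b,r=fit.fit(o+o+bin_,[.57,-.16,.12]);print("bin all",b,r.tolist())
yaw=.121;u=np.array([np.cos(yaw),np.sin(yaw),0]);v=np.array([-np.sin(yaw),np.cos(yaw),0]);z=np.array([0,0,1.])
th=np.radians(32);d=-np.sin(th)*u+np.cos(th)*z;c=np.array([.5757,-.1628,0])
f=D1["wrist"]["frame"];hh=cv2.cvtColor(f,cv2.COLOR_BGR2HSV)
for nm,ly,m in (("blue",.049,cv2.inRange(hh,(100,150,60),(125,255,255))),("red",-.049,cv2.inRange(hh,(0,200,90),(5,255,255))|cv2.inRange(hh,(174,200,90),(180,255,255)))):
    m[:170]=0
    k,l,s,ce=cv2.connectedComponentsWithStats(m); i=1+np.argmax(s[1:,4]); 
    pts=np.argwhere(l==i)[:,::-1].astype(np.float32); print(nm,s[i],cv2.minEnclosingCircle(pts),ce[i])
    foot=c+.0326*u+ly*v+.015*z; print("pred top",proj(foot+.185*d,*W),"mid cap",proj(foot+.1725*d,*W), "cap scene/side",[proj(foot+.1725*d,*fit.KE[n]).round(1).tolist() for n in("scene","side")])
E
python3 f2.py | tail -9
```

```text
bin [ 0.57574316 -0.16675941  0.12117761] [[-0.6, -1.0], [0.8, -0.5], [-0.6, 1.9], [-1.6, -0.6], [1.0, -0.2], [0.7, 0.9], [-1.0, -0.4], [-0.8, -0.6], [-0.7, -0.8], [0.6, 0.6]]
crate [0.55649614 0.24156982 0.46302248] [[-0.3, -0.2], [1.0, 1.1], [0.4, -0.5], [-0.5, -0.6], [-0.2, -1.2], [-1.2, 0.2], [0.6, -0.4], [0.3, -0.4], [0.1, 0.4], [0.5, 0.2]]
inserts [0.55534217 0.24419698 0.45535868] [[0.8, -0.2], [0.3, -0.3], [0.5, -0.2], [0.0, -0.3], [-0.1, 0.4], [-0.3, 0.0], [0.3, -0.5], [0.3, 0.1], [-0.0, -0.4], [0.2, 0.1], [0.2, -0.8], [0.1, -0.4], [0.2, 0.0], [0.2, 0.1], [0.6, -2.1], [-0.8, -1.9]]
all [0.55590105 0.24293501 0.46432145] [[-0.1, -0.5], [1.2, 0.8], [0.5, -0.8], [-0.4, -0.9], [-0.2, -0.7], [-1.0, 0.9], [0.9, 0.2], [0.4, 0.0], [0.2, 1.1], [0.7, 0.8], [0.5, 0.1], [0.0, -0.2], [0.4, 0.0], [-0.1, -0.0], [-0.1, 0.0], [-0.4, -0.5], [0.4, -1.2], [0.5, -0.4], [-0.1, -0.2], [0.2, 0.3], [0.3, -0.6], [0.1, -0.0], [-0.1, -0.2], [-0.2, -0.3], [0.4, -2.6], [-0.9, -2.2]]
blue mouth [0.56973665 0.28453521] red [0.59750125 0.22909942]
bluecap (array([ 0.51150505, -0.11982051,  0.16187469]), [np.float64(0.16701396643587557), np.float64(0.15164415907066647)])
redcap (array([ 0.52279289, -0.21767029,  0.164702  ]), [np.float64(0.7148136437021162), np.float64(0.5592794324184206)])Traceback (most recent call last):
  File "f2.py", line 3, in <module>
    D1=pickle.load(open("d1.pkl","rb")); W=(D1["wrist"]["K"],D1["wrist"]["extrinsics"]); fit.KE["wrist"]=W
                                                                                         ^^^^^^
AttributeError: 'function' object has no attribute 'KE'
```

```bash
sed -i 's/^import fit$//; s/fit\.KE/KE/g; s/fit\.fit/fit/g' f2.py; python3 f2.py | tail -n +8
```

```text
binW (array([ 0.57757518, -0.16678186,  0.11838268]), array([[-1.2,  0.4],
       [ 1.6,  0.9],
       [ 0.3,  0.3],
       [-0.4, -0.6]]))
bin all [ 0.57731256 -0.16680557  0.11903314] [[-1.4, 0.2], [1.6, 0.6], [0.4, 0.1], [-0.4, -1.0], [-1.4, 0.2], [1.6, 0.6], [0.4, 0.1], [-0.4, -1.0], [-0.1, -0.6], [1.3, -0.0], [-0.2, 2.4], [-1.3, -0.3], [1.3, 0.2], [-0.0, 0.8], [-1.7, -0.5], [-1.3, -0.7], [-1.4, -0.9], [-0.1, 0.6]]
blue [ 237  198   53   53 2198] ((263.15484619140625, 224.03163146972656), 27.346946716308594) [262.88626024 223.9522293 ]
pred top [[262.32030328 225.08491399]] mid cap [[262.26054336 217.30305597]] cap scene/side [[[220.0, 156.7]], [[303.8, 159.6]]]
red [  62  198   66   51 2149] ((94.5, 220.5), 32.59611129760742) [ 89.83852955 223.45835272]
pred top [[ 92.73220694 225.09917346]] mid cap [[102.40257719 217.31666657]] cap scene/side [[[189.5, 181.4]], [[302.9, 144.3]]]
```

Request:
play_rows --targets "0.5 0 0 0 0 0;1 0 0 0 0 0;1.4 0 0 0 0 0;1.8 0 0 0 0 0;2.1 0 0 0 0 0;2.3 0 0 0 0 0;2.5 0 0 0 0 0;2.5 0 0 0 0 0;2.5 0 0 0 0 0"

```text
time_s: 5.4
position: [0.5368, -0.1183, 0.1206]
eef_rot: [0.873, -0.029, 0.484, 0.053]
force: [-0.8, 0.1, 0.5]
opening: 0.747
```

Request:
play_rows --targets "0 0 0 0 0 0;0 0 0 0 0 0;0 0 0 0 0 0;0 0 0 0 0 0;0 0 0 0 0 0;0 0 0 0 0 0" --jaw -1 --newtons 40

```text
time_s: 6.15
position: [0.5369, -0.1183, 0.1206]
eef_rot: [0.873, -0.029, 0.484, 0.053]
force: [-2.8, -0.2, 4.3]
opening: 0.379
```

```bash
cat > snap.py <<'E'
import sys
from station import get_image,sensors
import cv2,numpy as np,pickle
s=sensors.read_state();print(s["time_s"],s["joints"].round(3),s["position"].round(4),s["force"].round(2),s["moment"].round(3),s["opening"])
D={}
for n in ("wrist","scene","side"):
    p=get_image(n); D[n]={k:np.array(p[k]) for k in("frame","K","extrinsics")}
t=sys.argv[1];pickle.dump(D,open(f"{t}.pkl","wb"))
a=[cv2.resize(D["wrist"]["frame"],(400,300)),cv2.resize(D["scene"]["frame"][70:262,150:406],(400,300)),cv2.resize(D["side"]["frame"][80:368,120:504],(400,300))]
cv2.imwrite(f"pics/{t}.png",np.vstack([np.hstack(a[:2]),np.hstack([a[2],np.zeros_like(a[0])])]))
E
python3 snap.py g1
```

```text
6.15 [-0.55   0.16  -0.866  0.089  0.336 -0.592] [ 0.5369 -0.1183  0.1206] [-2.81 -0.18  4.29] [-0.119  0.406 -0.02 ] 0.3788046417648463
```

View pics/g1.png

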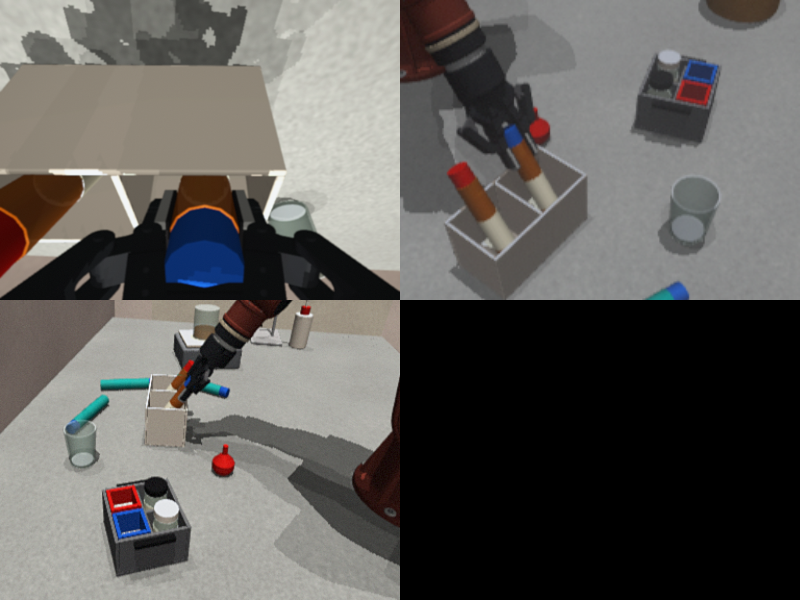

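Request:
play_rows --targets "-0.2 0 0 0 0 0;-0.6 0 0 0 0 0;-1 0 0 0 0 0;-1.5 0 0 0 0 0;-2 0 0 0 0 0;-2.5 0 0 0 0 0;-3 0 0 0 0 0;-3.5 0 0 0 0 0;-3.5 0 0 0 0 0;-3.5 0 0 0 0 0"

```text
time_s: 7.55
position: [0.4627, -0.1269, 0.2383]
eef_rot: [0.873, -0.029, 0.484, 0.053]
force: [-0.1, 0.1, -2.9]
opening: 0.377
```

```bash
python3 snap.py g2
cat > place.py <<'E'
from g import *
import sys
# target jaw yaw & grasp
def plan(xy,z,yaw,tag=""):
    R=mk([0,0,-1],[np.cos(yaw),np.sin(yaw),0]); print(tag,"z",z,row([xy[0],xy[1],z],R).tolist())
if __name__=="__main__":
    for y in (.464,.464+np.pi): plan((.5697,.2845),.30,y,"blue")
E
python3 place.py
```

```text
7.55 [-0.692 -0.146 -0.777  0.535  0.395 -0.73 ] [ 0.4627 -0.1269  0.2383] [-0.05  0.13 -2.93] [-0.156  0.972 -0.   ] 0.37693409134817885
blue z 0.3 [0.758, 9.884, 4.117, 8.552, 3.467, -2.454]
blue z 0.3 [0.758, 9.884, 4.117, -13.302, 2.69, 3.799]
```

View pics/g2.png

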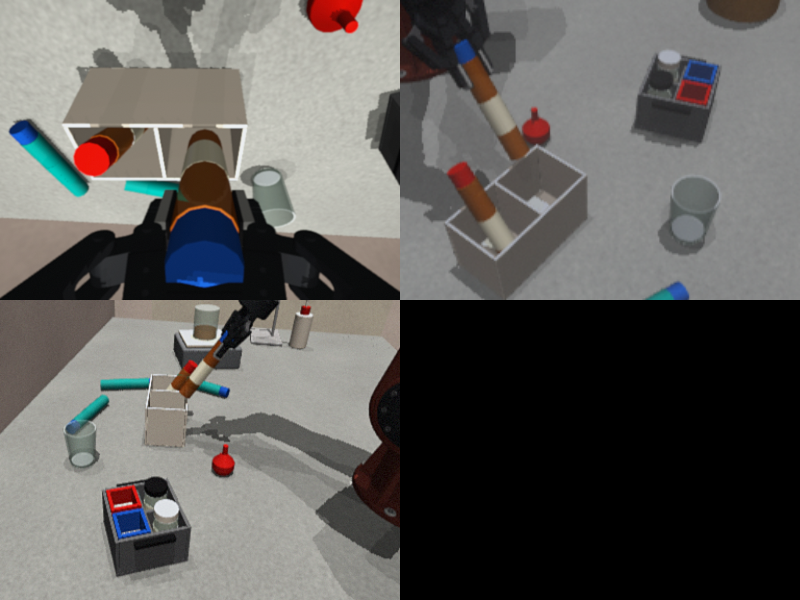

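Request:
play_rows --targets "0 0.4 0.2 0.4 0.15 -0.1;0.05 1 0.4 0.9 0.4 -0.25;0.1 1.7 0.7 1.5 0.6 -0.4;0.2 2.5 1.05 2.2 0.9 -0.6;0.25 3.3 1.4 2.9 1.2 -0.8;0.3 4.2 1.8 3.7 1.5 -1;0.4 5.1 2.15 4.5 1.8 -1.25;0.45 6 2.5 5.2 2.1 -1.5;0.55 6.9 2.9 6 2.4 -1.7;0.6 7.7 3.2 6.7 2.7 -1.9;0.65 8.5 3.5 7.4 3 -2.1;0.7 9.1 3.8 7.9 3.2 -2.25;0.74 9.6 4 8.3 3.4 -2.4;0.758 9.884 4.117 8.552 3.467 -2.454;0.758 9.884 4.117 8.552 3.467 -2.454;0.758 9.884 4.117 8.552 3.467 -2.454;0.758 9.884 4.117 8.552 3.467 -2.454;0.758 9.884 4.117 8.552 3.467 -2.454"

```text
time_s: 9.95
position: [0.5699, 0.2838, 0.3009]
eef_rot: [0.602, 0.372, 0.601, -0.372]
force: [-0.3, -0.9, -3.3]
opening: 0.373
```

```bash
python3 snap.py p1; python3 place.py|head -1
python3 - <<'E'
import pickle,cv2,numpy as np
D=pickle.load(open("p1.pkl","rb"))
cv2.imwrite("pics/p1w.png",cv2.resize(D["wrist"]["frame"],(800,600)))
a=cv2.resize(D["scene"]["frame"][40:190,250:400],(400,400),interpolation=cv2.INTER_CUBIC);b=cv2.resize(D["side"]["frame"][180:360,170:350],(400,400),interpolation=cv2.INTER_CUBIC)
cv2.imwrite("pics/p1s.png",np.hstack([a,b]))
E
```

```text
9.95 [ 3.480e-01  4.940e-01  3.350e-01  1.410e+00 -1.000e-03  1.455e+00] [0.5699 0.2838 0.3009] [-0.27 -0.88 -3.32] [-0.019  0.008  0.058] 0.37263380719732764
blue z 0.3 [0.022, -0.0, -0.015, -0.002, 0.011, -0.008]
```

View pics/p1w.png

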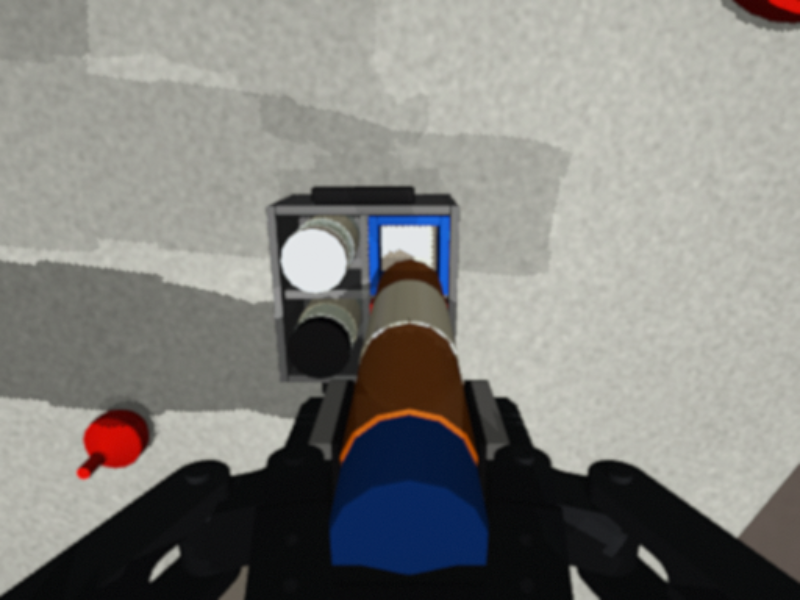

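View pics/p1s.png

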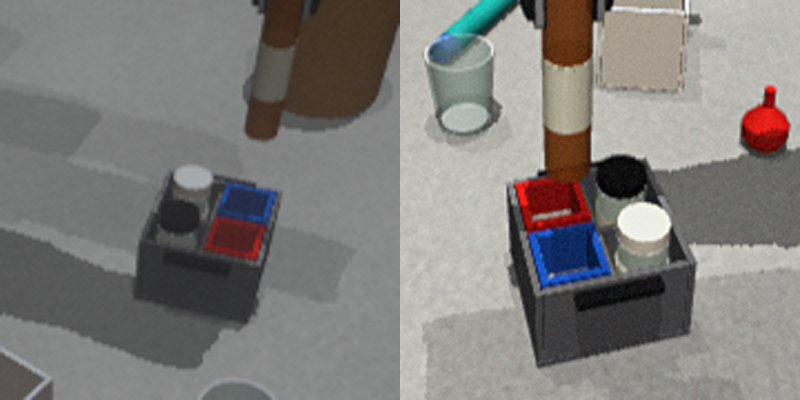

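Run:
```python
import pickle,cv2,numpy as np
D=pickle.load(open("p1.pkl","rb"))
cv2.imwrite("pics/p1z.png",cv2.resize(D["wrist"]["frame"][110:260,165:305],(560*1,600),interpolation=cv2.INTER_CUBIC))
```

```text
(no output)
```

View pics/p1z.png

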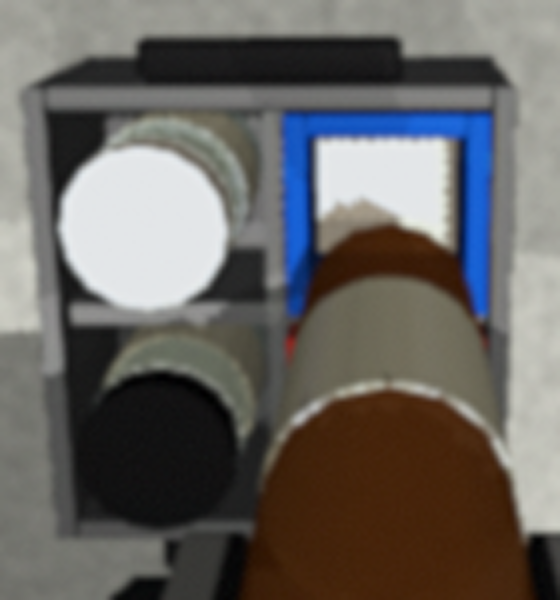

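```bash
cat > f3.py <<'E'
from fit import *
D1=pickle.load(open("p1.pkl","rb")); KE["wrist"]=(D1["wrist"]["K"],D1["wrist"]["extrinsics"])
w=lambda p:px(p,4,(165,110))
q=.0275;a=.031
o=[("wrist",(-h,h,.085),w((28,90))),("wrist",(h,h,.085),w((517,87))),("wrist",(-h,-h,.085),w((62,533))),
("wrist",(a-q,a+q,.088),w((284,112))),("wrist",(a+q,a+q,.088),w((493,112))),("wrist",(a+q,a-q,.088),w((487,318))),("wrist",(a-q,a-q,.088),w((290,317)))]
for nm,oo in (("W",o),("W ins",o[3:]),("all",o+o+cr+bl+rd)):
    c,r=fit(oo,[.556,.243,.46]);R=np.array([[np.cos(c[2]),-np.sin(c[2])],[np.sin(c[2]),np.cos(c[2])]])
    print(nm,c,"blue",c[:2]+R@[.031,.031],"red",c[:2]+R@[.031,-.031],r[:7].tolist())
# bottle foot pixel in wrist/scene/side predicted if vertical under TCP
p=np.array([.5699,.2838,.3009-.124])
for n,P in (("wrist",KE["wrist"]),("scene",KE["scene"]),("side",KE["side"])): print(n,proj(p,*P))
E
python3 f3.py|tail -6
```

```text
W [0.55823342 0.24173713 0.46637235] blue [0.57198367 0.28336562] red [0.5998619  0.22798689] [[-1.3, -0.5], [0.5, -0.1], [-0.6, 1.8], [0.0, 0.4], [0.4, 0.3], [0.8, -0.7], [-0.2, -0.3]]
W ins [0.55784258 0.24163793 0.462713  ] blue [0.57174506 0.28321582] red [0.59942047 0.22773544] [[-0.2, 0.4], [0.2, 0.4], [0.5, -0.5], [-0.6, -0.3]]
all [0.55740733 0.24190183 0.46204272] blue [0.57133769 0.28347039] red [0.5989759  0.22797147] [[-1.8, -1.3], [0.2, -0.3], [-1.4, 1.1], [-0.4, -0.0], [0.0, 0.0], [0.2, -0.9], [-0.8, -0.7]]
wrist [[260.31054599 185.17938588]]
scene [[347.2921347   88.84989951]]
side [[245.53569832 253.82272571]]
```

```bash
cat > f4.py <<'E'
from f3 import *
c=np.array([.5577,.2417,.463])
def loc(l): 
    C,S=np.cos(c[2]),np.sin(c[2]); return np.array([c[0]+C*l[0]-S*l[1],c[1]+S*l[0]+C*l[1],l[2]])
for z in np.arange(.012,.056,.008):
    print(round(z,3),"W blue back corners zoom",[((proj(loc((a+s*.021,a+.021,z)),*KE["wrist"])[0]-[165,110]+.5)*4).round().tolist() for s in(-1,1)],
     "side c2 blue",[((proj(loc((a+s*.021,a-.021,z)),*KE["side"])[0]-[210,240]+.5)*5.45).round().tolist() for s in(1,-1)],
     "red",[((proj(loc((a+s*.021,-a-.021,z)),*KE["side"])[0]-[210,240]+.5)*5.45).round().tolist() for s in(1,-1)])
E
python3 f4.py | tail -6
```

```text
0.012 W blue back corners zoom [[322.0, 101.0], [455.0, 101.0]] side c2 blue [[122.0, 410.0], [238.0, 386.0]] red [[89.0, 280.0], [198.0, 260.0]]
0.02 W blue back corners zoom [[321.0, 104.0], [456.0, 104.0]] side c2 blue [[122.0, 394.0], [239.0, 370.0]] red [[89.0, 265.0], [198.0, 244.0]]
0.028 W blue back corners zoom [[319.0, 108.0], [457.0, 108.0]] side c2 blue [[121.0, 378.0], [239.0, 354.0]] red [[88.0, 249.0], [198.0, 229.0]]
0.036 W blue back corners zoom [[318.0, 111.0], [458.0, 112.0]] side c2 blue [[120.0, 362.0], [239.0, 338.0]] red [[87.0, 233.0], [198.0, 213.0]]
0.044 W blue back corners zoom [[317.0, 115.0], [460.0, 115.0]] side c2 blue [[120.0, 346.0], [239.0, 322.0]] red [[87.0, 218.0], [198.0, 198.0]]
0.052 W blue back corners zoom [[315.0, 119.0], [461.0, 119.0]] side c2 blue [[119.0, 329.0], [239.0, 306.0]] red [[86.0, 202.0], [198.0, 182.0]]
```

Request:
play_rows --targets "0.3 0.02 0.02 0 0 0;0.8 0.03 0.025 0 0 0;1.3 0.03 0.025 0 0 0;1.7 0.03 0.025 0 0 0;1.9 0.03 0.025 0 0 0;2.1 0.03 0.025 0 0 0;2.3 0.03 0.025 0 0 0;2.5 0.03 0.025 0 0 0;2.65 0.03 0.025 0 0 0;2.65 0.03 0.025 0 0 0;2.65 0.03 0.025 0 0 0"

```text
time_s: 11.48
position: [0.5718, 0.2837, 0.1949]
eef_rot: [0.602, 0.372, 0.601, -0.372]
force: [0.6, 1.3, -2.8]
opening: 0.375
```

```bash
python3 snap.py p2
python3 - <<'E'
import pickle,cv2,numpy as np
D=pickle.load(open("p2.pkl","rb"))
a=cv2.resize(D["scene"]["frame"][70:170,290:390],(400,400),interpolation=cv2.INTER_CUBIC);b=cv2.resize(D["side"]["frame"][230:350,190:310],(400,400),interpolation=cv2.INTER_CUBIC)
cv2.imwrite("pics/p2s.png",np.hstack([a,b]))
E
```

```text
11.475 [ 3.470e-01  5.270e-01  1.140e-01  1.156e+00 -1.000e-03  1.454e+00] [0.5718 0.2837 0.1949] [ 0.59  1.26 -2.83] [-0.027  0.005  0.015] 0.3746416850792028
```

View pics/p2s.png

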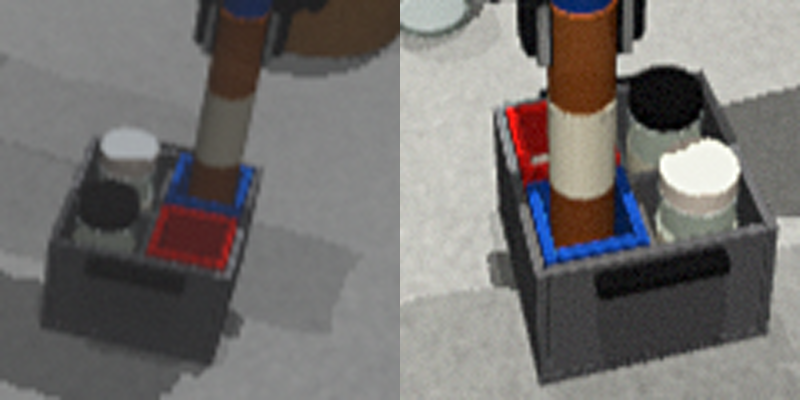

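Request:
play_rows --targets "0.1 0 0 0 0 0;0.2 0 0 0 0 0;0.27 0 0 0 0 0;0.34 0 0 0 0 0;0.34 0 0 0 0 0;0.34 0 0 0 0 0"

```text
time_s: 12.38
position: [0.5717, 0.2837, 0.1812]
eef_rot: [0.602, 0.372, 0.601, -0.372]
force: [0.3, -0.0, -2.7]
opening: 0.376
```

Request:
play_rows --targets "0.03 0 0 0 0 0;0.06 0 0 0 0 0;0.06 0 0 0 0 0;0.06 0 0 0 0 0"

```text
time_s: 12.88
position: [0.5717, 0.2836, 0.1787]
eef_rot: [0.602, 0.372, 0.601, -0.372]
force: [0.3, -0.1, -2.9]
opening: 0.375
```

Request:
play_rows --targets "0.03 0 0 0 0 0;0.06 0 0 0 0 0;0.06 0 0 0 0 0;0.06 0 0 0 0 0"

```text
time_s: 13.38
position: [0.5717, 0.2836, 0.1763]
eef_rot: [0.602, 0.372, 0.601, -0.372]
force: [0.0, -0.1, -2.8]
opening: 0.377
```

Request:
play_rows --targets "0.03 0 0 0 0 0;0.06 0 0 0 0 0;0.06 0 0 0 0 0"

```text
time_s: 13.75
position: [0.5716, 0.2836, 0.1738]
eef_rot: [0.602, 0.372, 0.601, -0.372]
force: [0.7, 0.6, -2.9]
opening: 0.372
```

Request:
play_rows --targets "0.03 0 0 0 0 0;0.06 0 0 0 0 0;0.06 0 0 0 0 0"

```text
time_s: 14.12
position: [0.5716, 0.2836, 0.1713]
eef_rot: [0.602, 0.372, 0.601, -0.372]
force: [0.4, -1.3, -2.2]
opening: 0.376
```

Request:
play_rows --targets "0.03 0 0 0 0 0;0.06 0 0 0 0 0;0.06 0 0 0 0 0"

```text
time_s: 14.5
position: [0.5716, 0.2836, 0.169]
eef_rot: [0.602, 0.372, 0.601, -0.372]
force: [-0.7, -0.3, -3.6]
opening: 0.376
```

Request:
play_rows --targets "0.03 0 0 0 0 0;0.06 0 0 0 0 0;0.06 0 0 0 0 0"

```text
time_s: 14.88
position: [0.5717, 0.2836, 0.1668]
eef_rot: [0.602, 0.372, 0.601, -0.372]
force: [0.5, 0.6, -1.3]
opening: 0.378
```

Request:
play_rows --targets "0.03 0 0 0 0 0;0.03 0 0 0 0 0;0.03 0 0 0 0 0"

```text
time_s: 15.25
position: [0.5718, 0.2837, 0.1659]
eef_rot: [0.602, 0.372, 0.601, -0.372]
force: [-0.2, -0.6, 2.7]
opening: 0.382
```

Request:
play_rows --targets "-0.015 0 0 0 0 0;-0.015 0 0 0 0 0;-0.015 0 0 0 0 0"

```text
time_s: 15.62
position: [0.5718, 0.2837, 0.1661]
eef_rot: [0.602, 0.372, 0.601, -0.372]
force: [-0.1, 0.5, 1.4]
opening: 0.374
```

Request:
play_rows --targets "0 0 0 0 0 0;0 0 0 0 0 0;0 0 0 0 0 0;0 0 0 0 0 0" --jaw 0.5

```text
time_s: 16.12
position: [0.5717, 0.2836, 0.1661]
eef_rot: [0.602, 0.372, 0.601, -0.372]
force: [-0.5, 0.0, -0.3]
opening: 0.753
```

```bash
python3 snap.py p3
python3 - <<'E'
import pickle,cv2,numpy as np
D=pickle.load(open("p3.pkl","rb"))
a=cv2.resize(D["scene"]["frame"][70:170,290:390],(400,400),interpolation=cv2.INTER_CUBIC);b=cv2.resize(D["side"]["frame"][230:350,190:310],(400,400),interpolation=cv2.INTER_CUBIC)
cv2.imwrite("pics/p3s.png",np.hstack([a,b]))
E
```

```text
16.125 [ 3.470e-01  5.440e-01  6.500e-02  1.091e+00 -1.000e-03  1.454e+00] [0.5717 0.2836 0.1661] [-0.53  0.01 -0.28] [ 0.019  0.011 -0.033] 0.753259657543261
```

View pics/p3s.png

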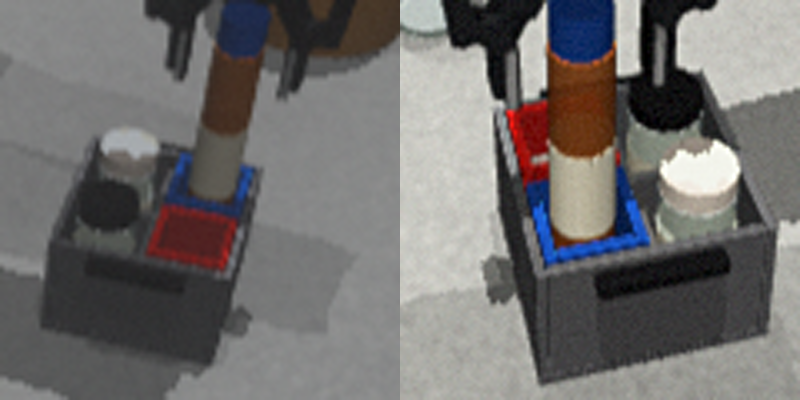

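View pics/p3.png

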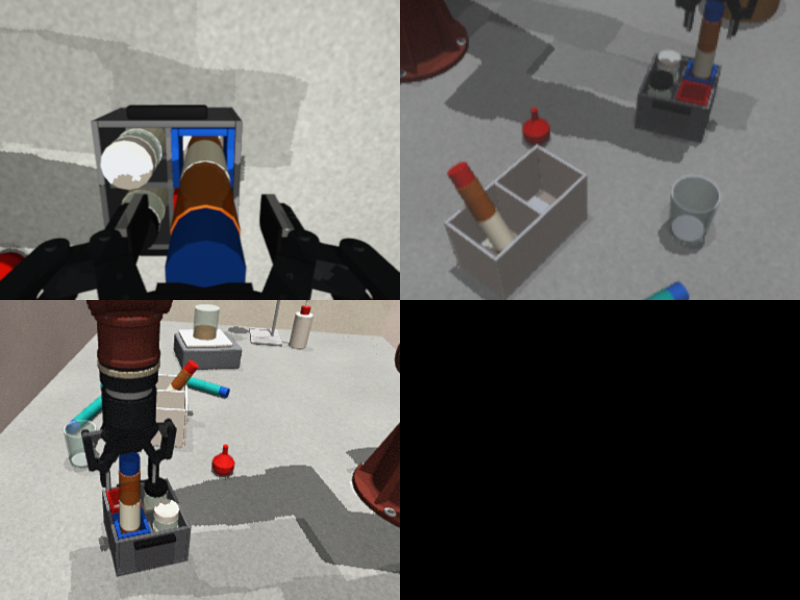

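Request:
play_rows --targets "-0.2 0 0 0 0 0;-0.6 0 0 0 0 0;-1.2 0 0 0 0 0;-1.9 0 0 0 0 0;-2.6 0 0 0 0 0;-3.3 0 0 0 0 0;-3.8 0 0 0 0 0;-3.8 0 0 0 0 0"

```text
time_s: 17.27
position: [0.5723, 0.2841, 0.3206]
eef_rot: [0.603, 0.373, 0.6, -0.371]
force: [-0.4, -0.1, -0.6]
opening: 0.748
```

```bash
cat > red.py <<'E'
from g import *
yaw=.121; u=np.array([np.cos(yaw),np.sin(yaw),0]);v=np.array([-np.sin(yaw),np.cos(yaw),0]);z=np.array([0,0,1.])
c=np.array([.5757,-.1668+.004,0]); th=np.radians(32); d=-np.sin(th)*u+np.cos(th)*z
foot=c+.0326*u-.049*v+.015*z; Rt=mk(-d,v); t=tcp(foot+.143*d,Rt)
if __name__=="__main__":
    for b in (.1,.13): print(b,(t+b*d).round(4),row(t+b*d,Rt).tolist())
E
python3 red.py
```

```text
0.1 [ 0.496  -0.2219  0.2052] [2.87, -7.377, 10.453, -8.557, -3.446, 2.431]
0.13 [ 0.4802 -0.2238  0.2307] [2.232, -7.749, 10.321, -8.557, -3.446, 2.431]
```

Request:
play_rows --targets "0 -0.5 0.7 -0.5 -0.2 0.15;0 -1.3 1.8 -1.4 -0.6 0.4;0.1 -2.2 3 -2.4 -1 0.7;0.2 -3.1 4.2 -3.5 -1.4 1;0.4 -4 5.4 -4.6 -1.8 1.3;0.7 -4.9 6.6 -5.7 -2.3 1.6;1 -5.8 7.8 -6.7 -2.7 1.9;1.4 -6.6 9 -7.6 -3.1 2.2;1.8 -7.3 10 -8.3 -3.35 2.35;2.1 -7.7 10.3 -8.557 -3.446 2.431;2.232 -7.749 10.321 -8.557 -3.446 2.431;2.6 -7.5 10.4 -8.557 -3.446 2.431;2.87 -7.377 10.453 -8.557 -3.446 2.431;2.87 -7.377 10.453 -8.557 -3.446 2.431;2.87 -7.377 10.453 -8.557 -3.446 2.431;2.87 -7.377 10.453 -8.557 -3.446 2.431;2.87 -7.377 10.453 -8.557 -3.446 2.431"

```text
time_s: 19.4
position: [0.4948, -0.2224, 0.2041]
eef_rot: [0.872, -0.03, 0.485, 0.052]
force: [0.0, 0.5, 0.5]
opening: 0.752
```

```bash
python3 snap.py r1
python3 - <<'E'
from red import *
import pickle,cv2
from h import proj
print(row(t+.1*d,Rt).tolist())
D=pickle.load(open("r1.pkl","rb"));W=(D["wrist"]["K"],D["wrist"]["extrinsics"])
f=D["wrist"]["frame"];cv2.imwrite("pics/r1w.png",cv2.resize(f,(800,600)))
h=cv2.cvtColor(f,cv2.COLOR_BGR2HSV);m=cv2.inRange(h,(0,200,60),(5,255,255))|cv2.inRange(h,(174,200,60),(180,255,255));m[:170]=0
k,l,s,ce=cv2.connectedComponentsWithStats(m);i=1+np.argmax(s[1:,4]);print(s[i],ce[i]);print("pred top",proj(foot+.185*d,*W),proj(foot+.1725*d,*W))
E
```

```text
19.4 [-0.821  0.064 -0.674  0.483  0.439 -0.864] [ 0.4948 -0.2224  0.2041] [0.04 0.54 0.49] [-0.024  0.57  -0.008] 0.7518996316850749
[-0.012, 0.01, 0.045, 0.003, -0.027, 0.008]
[ 234  192   52   60 2453] [259.41459437 222.13412148]
pred top [[263.48703353 228.21315395]] [[263.38536091 220.32912439]]
```

View pics/r1w.png

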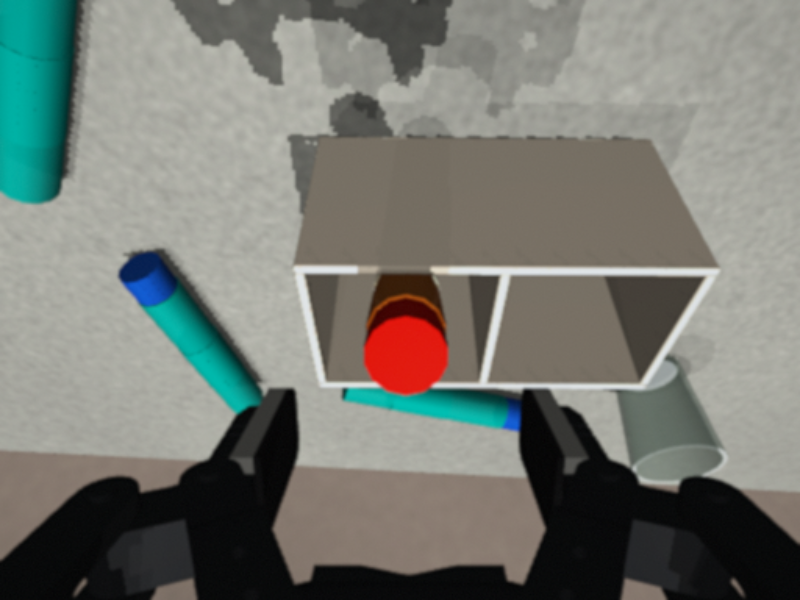

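View pics/r1.png

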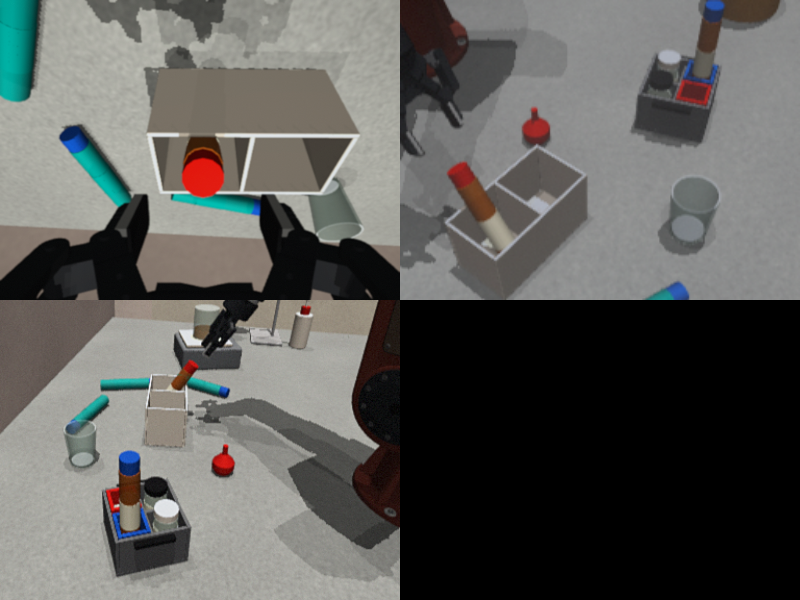

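Request:
play_rows --targets "0.5 -0.05 0.025 0 -0.027 0;1 -0.05 0.025 0 -0.027 0;1.4 -0.05 0.025 0 -0.027 0;1.8 -0.05 0.025 0 -0.027 0;2.1 -0.05 0.025 0 -0.027 0;2.3 -0.05 0.025 0 -0.027 0;2.49 -0.05 0.025 0 -0.027 0;2.49 -0.05 0.025 0 -0.027 0;2.49 -0.05 0.025 0 -0.027 0"

```text
time_s: 20.68
position: [0.5479, -0.218, 0.1198]
eef_rot: [0.873, -0.03, 0.484, 0.053]
force: [0.5, -0.8, 0.1]
opening: 0.754
```

Request:
play_rows --targets "0 0 0 0 0 0;0 0 0 0 0 0;0 0 0 0 0 0;0 0 0 0 0 0;0 0 0 0 0 0;0 0 0 0 0 0" --jaw -1 --newtons 40

```text
time_s: 21.42
position: [0.548, -0.2181, 0.1197]
eef_rot: [0.873, -0.03, 0.484, 0.053]
force: [-2.6, -0.4, 4.9]
opening: 0.375
```

```bash
python3 snap.py r2
```

```text
21.425 [-0.727  0.257 -0.721  0.201  0.408 -0.766] [ 0.548  -0.2181  0.1197] [-2.61 -0.44  4.88] [-0.06   0.482 -0.056] 0.37510739146515615
```

View pics/r2.png

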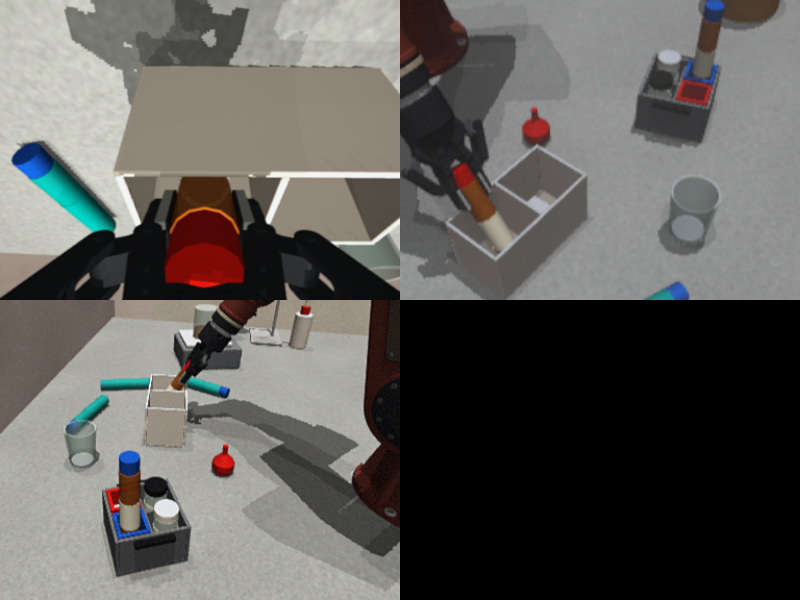

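Request:
play_rows --targets "-0.2 0 0 0 0 0;-0.6 0 0 0 0 0;-1 0 0 0 0 0;-1.5 0 0 0 0 0;-2 0 0 0 0 0;-2.5 0 0 0 0 0;-3 0 0 0 0 0;-3.5 0 0 0 0 0;-3.5 0 0 0 0 0;-3.5 0 0 0 0 0"

```text
time_s: 22.82
position: [0.4739, -0.2264, 0.2374]
eef_rot: [0.873, -0.029, 0.484, 0.053]
force: [0.2, 0.1, -3.4]
opening: 0.375
```

Run:
```python
from place import *
p,R,s=pose();print(s["joints"].round(2),s["force"])
for y in (.462+np.pi,.462): plan((.5993,.2281),.30,y,"red")
```

```text
[-0.87  0.   -0.64  0.6   0.46 -0.91] [ 0.16177662  0.08550581 -3.40717261]
red z 0.3 [1.041, 10.902, 4.629, -13.29, 2.685, 3.802]
red z 0.3 [1.041, 10.902, 4.629, 8.564, 3.47, -2.451]
```

Request:
play_rows --targets "-0.05 0.4 0.2 -0.5 0.1 0.15;-0.05 1 0.4 -1.2 0.25 0.35;0 1.7 0.7 -2.1 0.4 0.6;0.1 2.6 1.1 -3.1 0.6 0.9;0.2 3.5 1.5 -4.2 0.85 1.2;0.3 4.5 1.9 -5.4 1.1 1.55;0.4 5.5 2.3 -6.6 1.35 1.9;0.5 6.5 2.75 -7.8 1.6 2.25;0.6 7.5 3.2 -9 1.8 2.6;0.7 8.4 3.6 -10.1 2.05 2.9;0.85 9.3 3.95 -11.2 2.25 3.2;0.95 10 4.25 -12.1 2.45 3.5;1 10.5 4.45 -12.8 2.6 3.65;1.041 10.902 4.629 -13.29 2.685 3.802;1.041 10.902 4.629 -13.29 2.685 3.802;1.041 10.902 4.629 -13.29 2.685 3.802;1.041 10.902 4.629 -13.29 2.685 3.802;1.041 10.902 4.629 -13.29 2.685 3.802"

```text
time_s: 25.08
position: [0.5994, 0.2272, 0.3008]
eef_rot: [-0.373, 0.602, -0.373, -0.601]
force: [0.0, 1.1, -2.8]
opening: 0.378
```

```bash
python3 snap.py q1;  python3 - <<'E'
from place import *
import pickle,cv2
plan((.5993,.2281),.30,.462+np.pi,"red")
D=pickle.load(open("q1.pkl","rb"))
cv2.imwrite("pics/q1w.png",cv2.resize(D["wrist"]["frame"],(800,600)))
a=cv2.resize(D["scene"]["frame"][40:190,250:400],(400,400),interpolation=cv2.INTER_CUBIC);b=cv2.resize(D["side"]["frame"][180:360,170:350],(400,400),interpolation=cv2.INTER_CUBIC)
cv2.imwrite("pics/q1s.png",np.hstack([a,b]))
E
```

```text
25.075 [ 2.490e-01  5.040e-01  3.510e-01  1.416e+00 -1.000e-03 -1.783e+00] [0.5994 0.2272 0.3008] [ 0.01  1.08 -2.79] [ 0.021  0.025 -0.014] 0.37787601323643333
red z 0.3 [0.022, -0.003, 0.017, -0.002, -0.009, 0.006]
```

View pics/q1w.png

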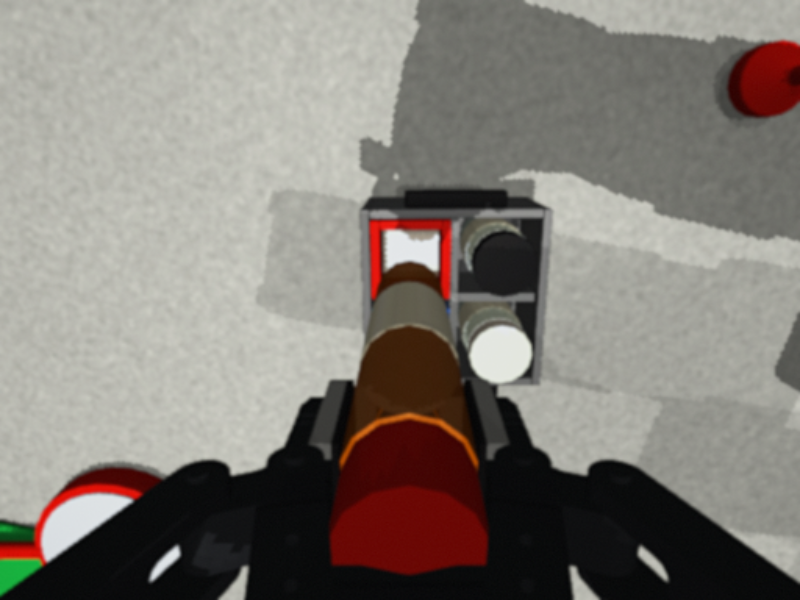

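View pics/q1s.png

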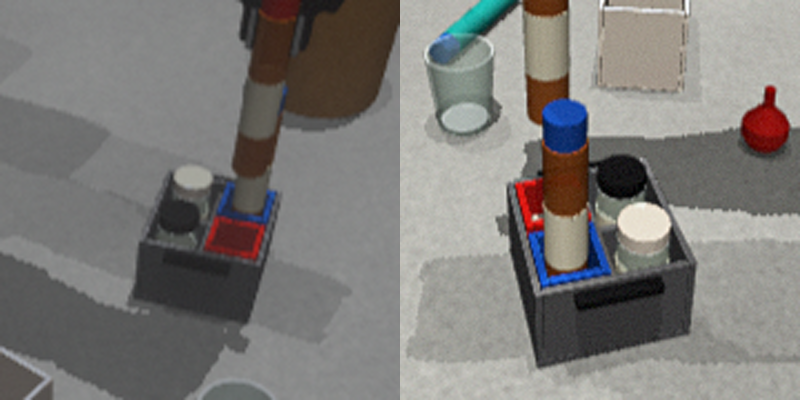

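Run:
```python
import pickle,cv2,numpy as np
D=pickle.load(open("q1.pkl","rb"))
cv2.imwrite("pics/q1z.png",cv2.resize(D["wrist"]["frame"][120:260,220:360],(700,700)[:1]+(700,) if 0 else (600,600),interpolation=cv2.INTER_CUBIC))
```

```text
(no output)
```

View pics/q1z.png

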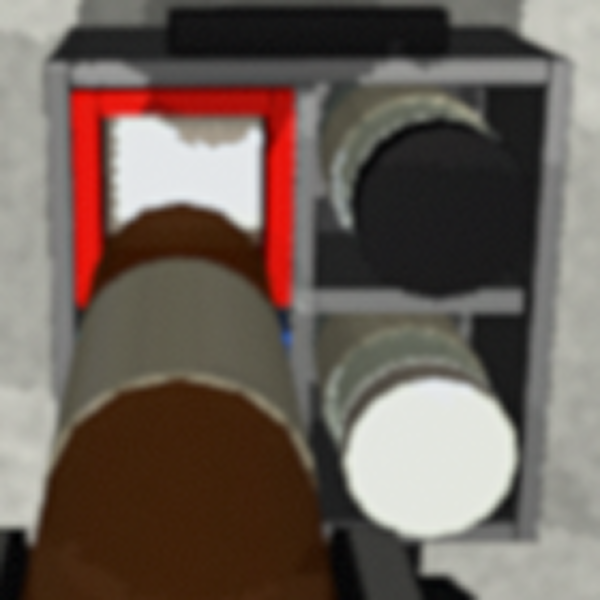

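```bash
cat > f5.py <<'E'
from fit import *
D1=pickle.load(open("q1.pkl","rb")); KE["wrist"]=(D1["wrist"]["K"],D1["wrist"]["extrinsics"])
w=lambda p:px(p,600/140,(220,120))
q=.0275;a=.031
o=[("wrist",(h,-h,.085),w((48,62))),("wrist",(-h,-h,.085),w((572,60))),("wrist",(-h,h,.085),w((535,540))),
("wrist",(a+q,-a-q,.088),w((70,88))),("wrist",(a-q,-a-q,.088),w((296,88))),("wrist",(a-q,-a+q,.088),w((292,308))),("wrist",(a+q,-a+q,.088),w((78,306)))]
for nm,oo in (("W",o),("W ins",o[3:])):
    c,r=fit(oo,[.556,.243,.46]);R=np.array([[np.cos(c[2]),-np.sin(c[2])],[np.sin(c[2]),np.cos(c[2])]])
    print(nm,c,"red",c[:2]+R@[.031,-.031],r[:7].tolist())
E
python3 f5.py|tail -2
```

```text
W [0.55705251 0.24167328 0.46382822] red [0.59864588 0.22781717] [[-0.8, -0.2], [0.8, -0.0], [0.6, 0.8], [0.2, 0.3], [-0.0, 0.2], [-0.2, -0.7], [-0.5, -0.2]]
W ins [0.55689252 0.24161365 0.464967  ] red [0.59850164 0.22780491] [[0.3, 0.4], [0.1, 0.2], [-0.0, -0.7], [-0.3, -0.1]]
```

Request:
play_rows --targets "0.3 0.01 0.02 0 0 0;0.8 0.01 0.022 0 0 0;1.3 0.01 0.022 0 0 0;1.7 0.01 0.022 0 0 0;1.9 0.01 0.022 0 0 0;2.1 0.01 0.022 0 0 0;2.3 0.01 0.022 0 0 0;2.5 0.01 0.022 0 0 0;2.5 0.01 0.022 0 0 0;2.5 0.01 0.022 0 0 0"

```text
time_s: 26.48
position: [0.599, 0.2283, 0.2009]
eef_rot: [-0.372, 0.602, -0.372, -0.601]
force: [-0.1, 0.1, -1.7]
opening: 0.376
```

```bash
python3 snap.py q2
python3 - <<'E'
import pickle,cv2,numpy as np
D=pickle.load(open("q2.pkl","rb"))
a=cv2.resize(D["scene"]["frame"][70:170,290:390],(400,400),interpolation=cv2.INTER_CUBIC);b=cv2.resize(D["side"]["frame"][230:350,190:310],(400,400),interpolation=cv2.INTER_CUBIC)
cv2.imwrite("pics/q2s.png",np.hstack([a,b]))
E
```

```text
26.475 [ 2.510e-01  5.300e-01  1.340e-01  1.174e+00 -1.000e-03 -1.782e+00] [0.599  0.2283 0.2009] [-0.13  0.1  -1.74] [0.018 0.031 0.002] 0.3759101960875384
```

View pics/q2s.png

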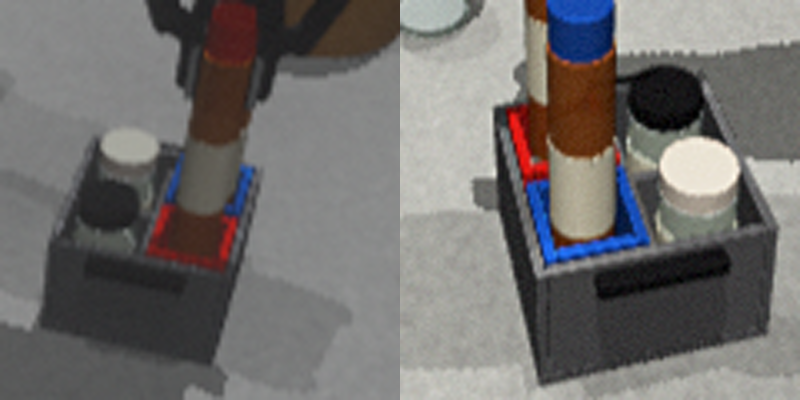

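Request:
play_rows --targets "0.1 0 0 0 0 0;0.2 0 0 0 0 0;0.3 0 0 0 0 0;0.35 0 0 0 0 0;0.35 0 0 0 0 0;0.35 0 0 0 0 0"

```text
time_s: 27.38
position: [0.5989, 0.2283, 0.1868]
eef_rot: [-0.372, 0.602, -0.372, -0.601]
force: [-0.1, -0.1, -2.1]
opening: 0.378
```

Request:
play_rows --targets "0.03 0 0 0 0 0;0.06 0 0 0 0 0;0.06 0 0 0 0 0"

```text
time_s: 27.75
position: [0.5987, 0.2283, 0.1841]
eef_rot: [-0.372, 0.602, -0.372, -0.601]
force: [-0.0, 0.3, -3.1]
opening: 0.374
```

Request:
play_rows --targets "0.03 0 0 0 0 0;0.06 0 0 0 0 0;0.06 0 0 0 0 0"

```text
time_s: 28.12
position: [0.5988, 0.2283, 0.1817]
eef_rot: [-0.372, 0.602, -0.372, -0.601]
force: [0.9, 0.4, -3.5]
opening: 0.374
```

Request:
play_rows --targets "0.03 0 0 0 0 0;0.06 0 0 0 0 0;0.06 0 0 0 0 0"

```text
time_s: 28.5
position: [0.5988, 0.2283, 0.1793]
eef_rot: [-0.372, 0.602, -0.372, -0.601]
force: [-0.1, 0.4, -3.2]
opening: 0.376
```

Request:
play_rows --targets "0.03 0 0 0 0 0;0.06 0 0 0 0 0;0.06 0 0 0 0 0"

```text
time_s: 28.88
position: [0.5988, 0.2283, 0.1769]
eef_rot: [-0.372, 0.602, -0.372, -0.601]
force: [-0.2, -0.3, -2.5]
opening: 0.377
```

Request:
play_rows --targets "0.03 0 0 0 0 0;0.05 0 0 0 0 0;0.05 0 0 0 0 0"

```text
time_s: 29.25
position: [0.599, 0.2283, 0.1754]
eef_rot: [-0.372, 0.602, -0.372, -0.601]
force: [-0.5, -0.8, 0.9]
opening: 0.378
```

Request:
play_rows --targets "0 0 0 0 0 0;0 0 0 0 0 0"

```text
time_s: 29.5
position: [0.599, 0.2283, 0.1753]
eef_rot: [-0.372, 0.602, -0.372, -0.601]
force: [-0.3, -0.5, 0.3]
opening: 0.378
```

Request:
play_rows --targets "0 0 0 0 0 0;0 0 0 0 0 0;0 0 0 0 0 0;0 0 0 0 0 0" --jaw 0.5

```text
time_s: 30.0
position: [0.5989, 0.2283, 0.175]
eef_rot: [-0.372, 0.602, -0.372, -0.601]
force: [1.3, -0.8, -0.9]
opening: 0.748
```

```bash
python3 snap.py q3
```

```text
30.0 [ 2.510e-01  5.440e-01  8.900e-02  1.115e+00 -1.000e-03 -1.782e+00] [0.5989 0.2283 0.175 ] [ 1.32 -0.84 -0.86] [ 0.028 -0.021  0.012] 0.7475985867442254
```

View pics/q3.png

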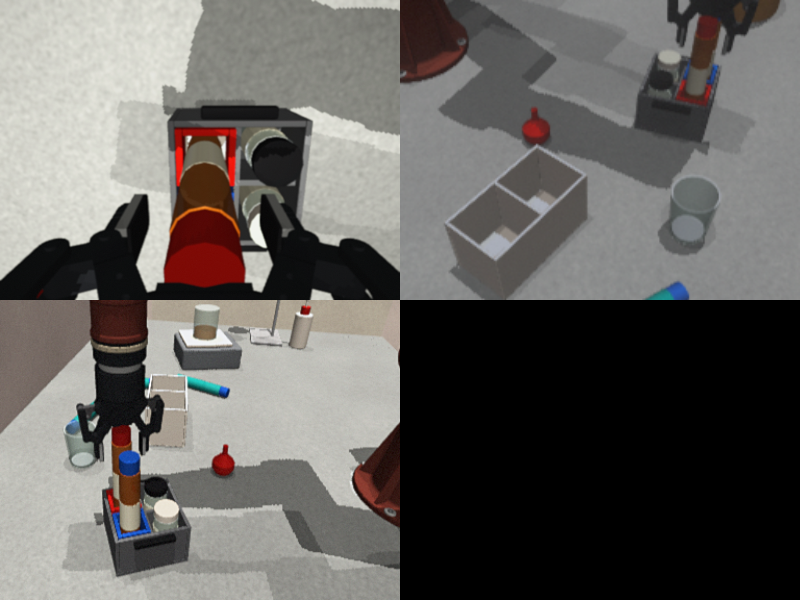

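Both are standing. I'll withdraw straight up and check once more.

Request:
play_rows --targets "-0.2 0 0 0 0 0;-0.6 0 0 0 0 0;-1.2 0 0 0 0 0;-1.9 0 0 0 0 0;-2.6 0 0 0 0 0;-3.3 0 0 0 0 0;-3.8 0 0 0 0 0;-3.8 0 0 0 0 0;-3.8 0 0 0 0 0;-3.8 0 0 0 0 0"

```text
time_s: 31.4
position: [0.5983, 0.2283, 0.3262]
eef_rot: [-0.372, 0.601, -0.373, -0.601]
force: [-0.3, 0.3, -0.2]
opening: 0.748
```

```bash
python3 snap.py q4
cat > fin.py <<'E'
import pickle,cv2,numpy as np
from h import *
D=pickle.load(open("q4.pkl","rb"))
a=cv2.resize(D["scene"]["frame"][60:170,290:400],(400,400),interpolation=cv2.INTER_CUBIC);b=cv2.resize(D["side"]["frame"][220:350,180:310],(400,400),interpolation=cv2.INTER_CUBIC)
cv2.imwrite("pics/q4s.png",np.hstack([a,b]))
P={n:(D[n]["K"],D[n]["extrinsics"]) for n in D}
for nm,xy,zt in (("blue",(.5716,.2834),.227),("red",(.5987,.2279),.236)):
  for n in ("scene","side"): print(nm,n,"cap mid",proj([*xy,zt-.0125],*P[n]).round(1))
for n in("scene","side"):
    hh=cv2.cvtColor(D[n]["frame"],cv2.COLOR_BGR2HSV)
    for c,m in [("blue",cv2.inRange(hh,(105,120,40),(125,255,255))),("red",cv2.inRange(hh,(0,190,50),(5,255,255))|cv2.inRange(hh,(174,190,50),(180,255,255)))]:
        k,l,s,ce=cv2.connectedComponentsWithStats(m)
        print(n,c,[(s[i].tolist(),ce[i].round(1).tolist()) for i in range(1,k) if s[i,4]>40])
E
python3 fin.py
```

```text
31.4 [ 2.510e-01  5.070e-01  4.190e-01  1.484e+00 -1.000e-03 -1.782e+00] [0.5983 0.2283 0.3262] [-0.35  0.26 -0.23] [-0.05  -0.01   0.037] 0.7478451822063505
blue scene cap mid [[350.1  76.8]]
blue side cap mid [[244.4 235.3]]
red scene cap mid [[346.1  86.8]]
red side cap mid [[236.6 209.4]]
scene blue [([202, 0, 69, 29, 1016], [225.8, 9.5]), ([396, 0, 24, 19, 261], [407.9, 7.1]), ([421, 0, 60, 35, 1105], [447.1, 13.7]), ([406, 22, 9, 10, 61], [409.7, 26.4]), ([346, 70, 12, 12, 93], [351.3, 74.2]), ([115, 226, 14, 10, 88], [121.0, 229.9]), ([321, 251, 14, 15, 122], [327.9, 257.1]), ([164, 295, 16, 17, 152], [170.8, 302.2])]
scene red [([441, 106, 67, 12, 154], [479.8, 112.6])]
side blue [([330, 163, 10, 10, 77], [334.6, 167.7]), ([234, 224, 20, 25, 416], [243.7, 236.1]), ([228, 280, 37, 30, 373], [246.0, 296.9])]
side red [([409, 86, 9, 8, 57], [412.9, 89.5]), ([228, 200, 17, 21, 317], [236.0, 209.6]), ([324, 219, 21, 29, 367], [334.0, 236.3]), ([222, 262, 13, 24, 127], [227.1, 273.5])]
```

View pics/q4s.png

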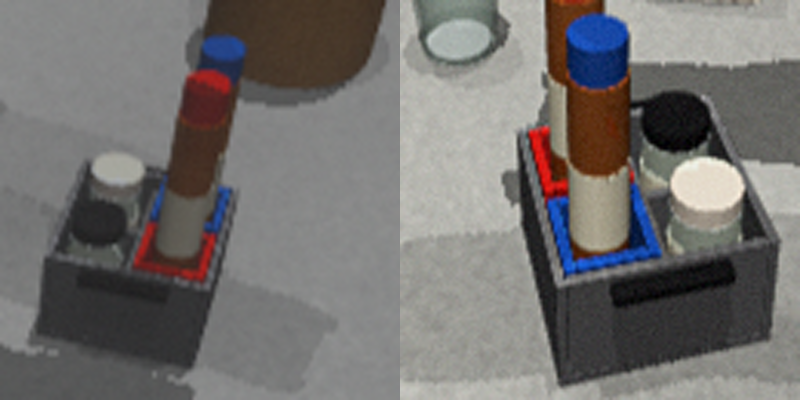

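View pics/q4.png

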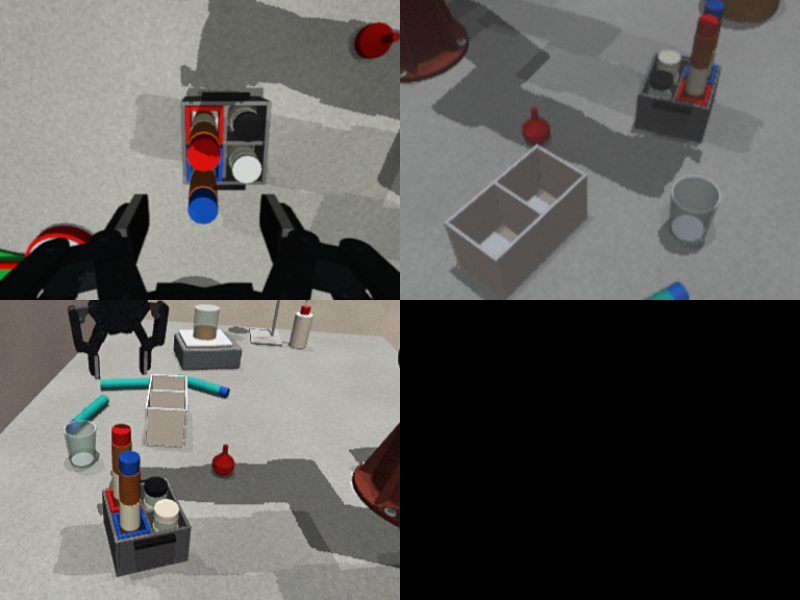

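```bash
python3 -c "
from station import arm,sensors
print(arm.finish_job()); print(sensors.read_state()['time_s'])"
```

```text
the job is handed in; nothing more can be done
None
the job is handed in; nothing more can be done
```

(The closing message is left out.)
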